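# Pressing the panes home in stained-glass lanterns

### The job

First clear whatever has been left in front of the cork-faced stop (solder reel, wooden block, flux brush) into the grey tool tray. Then take each lantern, press it gently against the cork one side after another, turning it between pushes, until all four panes are fully home, flush with the corner posts, and stand every finished lantern upright, wholly on the plywood board. Leave the soldering-iron stand, the bottle and the pliers where they are.

Things in the scene. Friction and masses are not known exactly. Their poses are not given: they have to be found in the camera images.
- stop: Pressing stop fixed to the bench: dark steel angle plate, 160 mm wide, 100 mm high, with a flat upright brown cork face (160 mm wide, 6 to 100 mm above the bench) towards the robot and a 10 mm high foot reaching 103 mm behind. Origin: on the bench, under the middle of the cork's surface. +x points level, square into the cork, away from the free bench before it; y along the face; z up.
- tray: Tool tray fixed to the bench: open grey plastic box 160 x 250 mm (x, y) outside, 35 mm high, walls and floor 5 mm thick. Origin: centre of its underside.
- board: Finished-work board fixed to the bench: plain plywood slab 160 x 250 x 12 mm (x, y, z), nothing on it. Origin: centre of its underside; its top is 12 mm above the origin.
- lantern_a: Square lantern, dark metal frame 94 x 94 x 96 mm, leaded green and amber pane in each side. On top a square wooden knob, 24 x 24 mm, 96 to 130 mm above the base, parallel to the sides: lift by this. 0.5 to 0.7 kg. Origin: centre of underside, z up. Panes: 72 mm wide, 9 to 87 mm above the base, at first 3 to 7 mm proud of the corner posts.
- lantern_a_pane0 (a joint): How far the pane on the +x side of lantern_a has been pushed in, in m: 0 = 7 mm proud, 0.007 = home, flush with the corner posts (a stop). It sits tight: it takes about 6 N to slide and stays where it is left.
- lantern_a_pane1 (a joint): How far the pane on the +y side of lantern_a has been pushed in, in m: 0 = 7 mm proud, 0.007 = home, flush with the corner posts (a stop). It sits tight: it takes about 6 N to slide and stays where it is left.
- lantern_a_pane2 (a joint): How far the pane on the -x side of lantern_a has been pushed in, in m: 0 = 7 mm proud, 0.007 = home, flush with the corner posts (a stop). It sits tight: it takes about 6 N to slide and stays where it is left.
- lantern_a_pane3 (a joint): How far the pane on the -y side of lantern_a has been pushed in, in m: 0 = 7 mm proud, 0.007 = home, flush with the corner posts (a stop). It sits tight: it takes about 6 N to slide and stays where it is left.
- lantern_b: Square lantern, dark metal frame 94 x 94 x 96 mm, leaded green and amber pane in each side. A twin of lantern_a. On top a square wooden knob, 24 x 24 mm, 96 to 130 mm above the base, parallel to the sides: lift by this. 0.5 to 0.7 kg. Origin: centre of underside, z up. Panes: 72 mm wide, 9 to 87 mm above the base, at first 3 to 7 mm proud of the corner posts.
- lantern_b_pane0 (a joint): How far the pane on the +x side of lantern_b has been pushed in, in m: 0 = 7 mm proud, 0.007 = home, flush with the corner posts (a stop). It sits tight: it takes about 6 N to slide and stays where it is left.
- lantern_b_pane1 (a joint): How far the pane on the +y side of lantern_b has been pushed in, in m: 0 = 7 mm proud, 0.007 = home, flush with the corner posts (a stop). It sits tight: it takes about 6 N to slide and stays where it is left.
- lantern_b_pane2 (a joint): How far the pane on the -x side of lantern_b has been pushed in, in m: 0 = 7 mm proud, 0.007 = home, flush with the corner posts (a stop). It sits tight: it takes about 6 N to slide and stays where it is left.
- lantern_b_pane3 (a joint): How far the pane on the -y side of lantern_b has been pushed in, in m: 0 = 7 mm proud, 0.007 = home, flush with the corner posts (a stop). It sits tight: it takes about 6 N to slide and stays where it is left.
- spool: Reel of solder standing on end, bare metal, 56 mm diameter, 45 mm high, 0.35 kg; may be absent. Origin: centre of its underside.
- block: Pale wooden block, 90 x 40 x 30 mm (x, y, z); may be absent. Origin: centre of its underside.
- brush: Flux brush lying on its side, 162 mm long along x and 14 mm thick (z): black handle 13 mm wide (y) from x = -77 to +37 mm, head with pale bristles from there to x = +85 mm, the bristles sticking out to y = +22 mm; may be absent. Origin: on its underside, in the handle's line.
- iron_stand: Bystander: soldering-iron stand, dark red cast base 110 x 65 mm with a leaning steel coil, 120 mm high. Origin: centre of its underside.
- bottle: Bystander: white plastic bottle, 56 mm diameter, 120 mm high. Origin: centre of its underside.
- pliers: Bystander: pliers lying flat, about 175 mm long along x. Origin: about their middle, on the underside.
Mind the look-alikes: they are no part of the job. Several things look just like the spool: the one meant starts farthest to the robot's right.

How it is judged:
On the way, in this order (a step that is already met when the one before it is completed fails the run):
1. everything left in front of the stop lies in the tool tray (x of spool in the frame of tray between -0.075 and 0.075 m and y of spool in the frame of tray between -0.12 and 0.12 m and height (world z) of each of spool, block, brush below 0.06 m and linear speed of each of spool, block, brush below 0.03 m/s and x of block in the frame of tray between -0.075 and 0.075 m and y of block in the frame of tray between -0.12 and 0.12 m and x of brush in the frame of tray between -0.075 and 0.075 m and y of brush in the frame of tray between -0.12 and 0.12 m), for 0.2 s.
2. all panes of all lanterns are pressed home (value of joint each of lantern_a_pane0, lantern_a_pane1, lantern_a_pane2, lantern_a_pane3, lantern_b_pane0, lantern_b_pane1, lantern_b_pane2, lantern_b_pane3 above 0.0055 m), for 0.2 s.
At the end, for the whole second after the job is handed in: The reel, block and brush that were there lie still in the tray (origin inside its walls, below 60 mm); every pane is home within 1.5 mm; every lantern stands upright (within 0.1 rad) and still on the board, its centre within 45 mm (x) and 90 mm (y) of the board's centre (all of step 1 and all of step 2 and x of lantern_a in the frame of board between -0.045 and 0.045 m and y of lantern_a in the frame of board between -0.09 and 0.09 m and z of lantern_a in the frame of board between 0.006 and 0.018 m and angle between each of lantern_a, lantern_b's own z axis and vertical below 0.1 rad and linear speed of each of lantern_a, lantern_b below 0.03 m/s and x of lantern_b in the frame of board between -0.045 and 0.045 m and y of lantern_b in the frame of board between -0.09 and 0.09 m and z of lantern_b in the frame of board between 0.006 and 0.018 m); the robot touches nothing.
It fails at once if a lantern is rammed against the stop (over 60 N) (contact force between any of lantern_a, lantern_b and stop above 60 N).
It fails at once if the soldering-iron stand, bottle or pliers are moved by more than 30 mm (distance of any of iron_stand, bottle, pliers from where it was at the start of the episode above 0.03 m).
Of spool, block, brush only 1 to 3 are there at a start; the rules pass over those that are not, and their reading is None.
At some moment in a run one of lantern_a, lantern_b, block may be knocked a few centimetres aside while the robot is not near it.
Once in a run the grip may slacken for a moment while it holds something.
It also fails if it takes over 210 s, if anything falls off the work surface, if the arm or the gripper's body presses on something with over 40 N, if the wrist force passes 120 N, or if a joint passes its speed limit or range.

### The arm

A 7-joint arm with a two-finger parallel gripper is mounted at the origin on the work surface. World frame = base frame: x ahead of the robot, y to its left, z up, the work surface at z = 0. Lengths are in m, angles in rad, forces in N, time in s.
With the tool pointing down it reaches from about 0.425 to 0.875 m from the base axis. Payload 4.7 kg.
Tool frame: the origin (TCP) lies between the finger pads; the fingertips stand 19 mm ahead of it and the grasp point (between the pads) is the TCP (ctrl.tip_extent is the distance from the TCP to the fingertips, in m); z points along the fingers, y is the line along which they close (so a half turn about z gives the same grasp; the last joint's range is limited). The gripper opens to 87 mm and grips with 3 to 60 N. Pads are 19 mm wide; open, the fingers measure 117 mm over their backs; the gripper's body (75 mm by 190 mm) begins 51 mm behind the grasp point.
Start: joints at [-1.267, 0.321, -0.07, 1.45, 0.023, 1.371, -0.057], TCP at [0.186, 0.623, 0.242] pointing down, gripper open.
Joint ranges: [-2.86, 2.86], [-0.3, 2.09], [-1.38, 1.24], [0.06, 2.45], [-1.56, 4.7], [0.09, 2.05], [-2.69, 2.69]. Speed limits (rad/s): [2.57, 2.57, 3.14, 3.14, 3.14, 3.14, 3.14].

### API

Orientations are given as a rotation vector (axis times angle).
In Python, from bench import ctrl gives the robot as it stands.
- The arm moves only by the shell command python3 -m crank 'ROWS' [OPENING] [FORCE]. ROWS is JSON, a list of rows, each an object of numbers: "tx", "ty", "tz": the shift along the tool's x, y, z in mm; "turn": the turn about the tool's z in units of 5 degrees (1.0 is 5 degrees). In form: [{"tx": .., "ty": .., "tz": .., "turn": ..}, ...]. A call has 1 to 5 rows; each row is the pose to reach, as a shift and turn from the pose commanded when the call began, along the tool's axes at that moment; what a row does not reach only later rows make up. A row lasts 1/8 s, in which the tool goes at most 62.5 mm and 10.7 degrees, less where a joint would pass 70% of its speed; a pose out of reach is approached as far as the arm can. A call with a gripper value outside its range is refused whole. OPENING is the finger opening in mm, from 0 to 87, set as the call begins (- or left out, the last holds). The fingers move at their own pace and stop on an object; FORCE is the grip in N (left out, the last holds). Time passes only in rows, so rows that repeat a pose let the fingers close. It gives the time, the measured TCP pose, the force, the opening and the grip force at its end, in the units of the state.
- ctrl.get_state(): the state, without advancing time (a new reading comes with each control period).
- ctrl.get_image(name): name is "side" or "top" or "wrist"; returns (picture, depth): 420x560x3 uint8, red, green, blue; 420x560 float32, m along the optical axis (not along the pixel's ray), 0 where there is no reading.
- ctrl.camera_model(name): a dict with "intrinsics" (3x3 intrinsics, pixels), "origin" and "orientation" of the camera in the world. Camera axes: x right, y down, z forward; pixel columns grow to the right and rows downward; lengths in m; the calibration is good to about 2 mm. A picture is of the moment at which its call begins: read the wrist's pose just before it. camera_model takes no time and is no camera call; for the wrist camera it gives the pose at the moment of the call.
- ctrl.close_job(): hands the job in; it is judged then, once.
Trained networks look in the newest picture that a camera, given by its name, has taken for a name from the list of things; names that differ only in an ending like _2 or _b are one class to them, and where a whole thing is asked for, a point or a joint stands for the part that bears it (a point fixed in the world has none). Each returns a list of dicts, best first, with "confidence" (0 to 1); they miss things now and then, are a little off and sometimes report something else, mostly with a low value. They report only what shows in the picture. A call takes as long as a camera call. They do not tell look-alikes from the thing itself.
- ctrl.recognise(camera, query): "xyz" ([x, y, z] in m, in world coordinates, good to about 4 mm: the middle of the surface that is visible of it).
- ctrl.mark_of(camera, query): "xyz" ([x, y, z] in m, in world coordinates, good to about 4 mm: a listed point, or the origin of a listed thing).
The state is a dict: "time": time; "joint_positions": joint angles; "qd": joint speeds; "joint_torque": joint torques, N m; "position": TCP position; "tool_rot": TCP orientation; "ft_force": force on the tool from outside, world axes, zero at the start; "torque": the same for the moment, N m; "grip_width": opening from 0.0 (shut) to 1.0 (fully open); "grip_force": force on a finger pad.
Only numpy, scipy, OpenCV 4.12 (cv2) and the standard library are available. Lean on these libraries where they do the work, as an engineer would, in place of code of your own. Each camera call takes 0.05 s, during which the arm holds its last target. There are 200 camera calls.

## Working session

There is one attempt and no reset: what is moved stays moved. The work goes in short steps, Python scripts to look and compute and a shell command to move; the robot and the scene stay as the last step left them, time stands still between calls to the robot, and variables do not carry over. Pictures are saved under pics/ and viewed, at most 14 in all, crops included, and the job is handed in when it is done.

```bash
ls; mkdir -p pics
cat > h.py <<'E'
import numpy as np,cv2
from bench import ctrl
from scipy.spatial.transform import Rotation as R
def snap(n,f=None):
    p,d=ctrl.get_image(n)
    if f: cv2.imwrite('pics/'+f,p[:,:,::-1])
    return p,d
def camR(n):
    m=ctrl.camera_model(n);o=np.array(m['orientation'],float)
    Rm=o if o.shape==(3,3) else R.from_rotvec(o).as_matrix()
    return np.array(m['intrinsics']),np.array(m['origin']),Rm
def cloud(n,d):
    K,o,Rm=camR(n);v,u=np.mgrid[:d.shape[0],:d.shape[1]]
    P=np.stack([(u-K[0,2])/K[0,0]*d,(v-K[1,2])/K[1,1]*d,d],-1)@Rm.T+o
    P[d<=0]=np.nan
    return P
def pix(n,X):
    K,o,Rm=camR(n);c=(np.array(X)-o)@Rm;q=K@(c/c[2]);return q[:2].round().astype(int).tolist()
E
python3 - <<'E'
from h import *
s=ctrl.get_state();print({k:np.round(v,3).tolist() for k,v in s.items()})
print(ctrl.camera_model('top'))
for c in('top','side'):
    snap(c,c+'0.png')
    for q in ['stop','tray','board','lantern_a','spool','block','brush','iron_stand','bottle','pliers']:
        print(c,q,[(np.round(r['xyz'],3).tolist(),round(r['confidence'],2),pix(c,r['xyz'])) for r in ctrl.mark_of(c,q)])
E
```

```text
pics
{'time': 0.0, 'joint_positions': [-1.267, 0.322, -0.07, 1.452, 0.023, 1.371, -0.057], 'qd': [-0.002, 0.002, -0.002, -0.001, 0.0, -0.0, -0.001], 'joint_torque': [0.0, -49.13, -0.404, -31.253, -0.064, 0.044, 0.0], 'position': [0.186, 0.622, 0.24], 'tool_rot': [-0.454, -3.108, 0.003], 'ft_force': [0.366, 1.043, -0.15], 'torque': [0.028, 0.032, -0.009], 'grip_force': 0.0, 'grip_width': 0.996}
{'intrinsics': array([[484.83038379,   0.        , 276.54577186],
       [  0.        , 484.83038379, 217.32154678],
       [  0.        ,   0.        ,   1.        ]]), 'origin': array([0.36008104, 0.00296151, 1.06907407]), 'orientation': array([-2.11505754,  2.13164087, -0.1992949 ])}
top stop [([0.676, -0.013, 0.001], 0.57, [283, 169])]
top tray [([0.392, -0.297, -0.001], 0.78, [414, 293])]
top board [([0.595, -0.326, 0.001], 0.71, [422, 202]), ([0.374, -0.01, 0.0], 0.3, [283, 302])]
top lantern_a [([0.557, 0.351, 0.003], 0.96, [121, 221]), ([0.409, 0.321, 0.001], 0.6, [131, 287]), ([0.715, 0.282, -0.001], 0.53, [155, 153]), ([0.755, -0.174, -0.003], 0.5, [351, 136])]
top spool [([0.56, -0.0
[... 313 characters left out ...]
([0.715, 0.285, -0.003], 0.82, [153, 153])]
side stop [([0.676, -0.012, -0.001], 0.86, [341, 223])]
side tray [([0.387, -0.295, -0.004], 0.68, [241, 351])]
side board [([0.595, -0.322, -0.005], 0.61, [359, 338])]
side lantern_a [([0.56, 0.355, 0.002], 0.83, [257, 150]), ([0.411, 0.318, -0.0], 0.81, [206, 165])]
side spool [([0.753, 0.134, -0.001], 0.83, [349, 183]), ([0.565, -0.015, -0.001], 0.72, [295, 232]), ([0.338, 0.088, -0.002], 0.72, [188, 221])]
side block [([0.558, 0.072, 0.002], 0.56, [282, 208])]
side brush [([0.572, -0.101, -0.003], 0.92, [309, 257])]
side iron_stand []
side bottle [([0.756, -0.177, 0.002], 0.75, [405, 264])]
side pliers [([0.72, 0.281, 0.004], 0.61, [319, 155])]
```

View pics/top0.png

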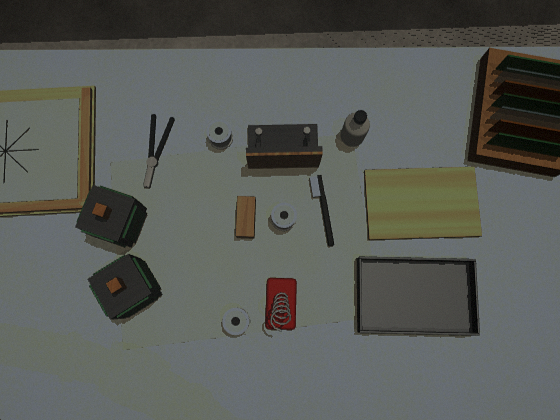

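View pics/side0.png

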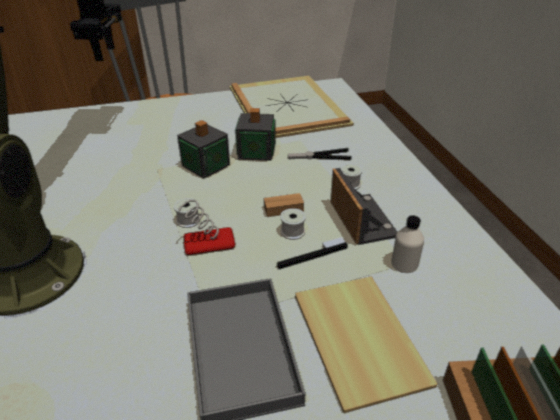

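Run:
```python
from h import *
p,d=snap('top');P=cloud('top',d)
cv2.imwrite('pics/crop.png',cv2.resize(p[100:330,180:360,::-1],None,fx=2.6,fy=2.6))
def blob(name,c,r,z0,z1,ch=None):
    m=(np.hypot(P[...,0]-c[0],P[...,1]-c[1])<r)&(P[...,2]>z0)&(P[...,2]<z1)
    q=P[m]; 
    if len(q)<5: print(name,'none');return
    (cx,cy),(w,h),a=cv2.minAreaRect((q[:,:2]*1000).astype(np.float32))
    print(name,len(q),'ctr',round(cx),round(cy),'size',round(w),round(h),'ang',round(a,1),'z',np.percentile(q[:,2],[5,50,95]).round(3), 'mean',q.mean(0).round(3))
blob('spool',(.56,-.012),.05,.03,.08)
blob('spool2',(.753,.134),.05,.03,.08)
blob('spool3',(.338,.088),.05,.03,.08)
blob('block',(.56,.07),.07,.02,.06)
blob('brush',(.57,-.104),.1,.007,.03)
for n,c in(('la',(.557,.351)),('lb',(.41,.32))):
    blob(n+'top',c,.075,.088,.110); blob(n+'knob',c,.03,.12,.14)
blob('tray',(.39,-.296),.17,.025,.045)
blob('board',(.595,-.324),.17,.008,.02)
blob('stop',(.676,-.013),.12,.09,.11)
blob('bottle',(.756,-.175),.05,.05,.15)
blob('iron',(.373,-.006),.09,.01,.15)
```

```text
spool 517 ctr 559 -13 size 54 53 ang 89.5 z [0.042 0.045 0.048] mean [ 0.559 -0.013  0.045]
spool2 476 ctr 751 130 size 54 54 ang 42.1 z [0.042 0.045 0.048] mean [0.75  0.13  0.045]
spool3 576 ctr 337 90 size 54 53 ang 89.5 z [0.042 0.045 0.048] mean [0.336 0.089 0.045]
block 842 ctr 561 46 size 90 91 ang 89.5 z [0.026 0.03  0.045] mean [0.56  0.063 0.031]
brush 608 ctr 562 -118 size 162 147 ang 62.1 z [0.009 0.013 0.016] mean [ 0.586 -0.106  0.013]
latop 1975 ctr 556 352 size 107 103 ang 71.3 z [0.091 0.096 0.099] mean [0.555 0.351 0.096]
laknob 164 ctr 556 353 size 26 24 ang 70.8 z [0.123 0.129 0.132] mean [0.556 0.352 0.129]
lbtop 2166 ctr 408 317 size 103 106 ang 31.8 z [0.091 0.095 0.099] mean [0.407 0.315 0.095]
lbknob 176 ctr 408 317 size 25 25 ang 31.1 z [0.123 0.129 0.132] mean [0.408 0.316 0.129]
tray 1119 ctr 387 -296 size 252 160 ang 88.3 z [0.027 0.033 0.037] mean [ 0.386 -0.303  0.033]
board 7593 ctr 572 -335 size 287 272 ang 1.2 z [0.009 0.011 0.015] mean [ 0.59  -0.323  0.012]
stop 730 ctr 685 -14 size 20 159 ang 0.8 z [0.093 0.099 0.102] mean [ 0.684 -0.014  0.099]
bottle 602 ctr 750 -172 size 55 49 ang 72.9 z [0.058 0.085 0.12 ] mean [ 0.744 -0.17   0.089]
iron 1654 ctr 373 22 size 119 109 ang 88.0 z [0.013 0.018 0.101] mean [0.369 0.001 0.033]
```

Top picture: the stop with its cork is at (284,160). The block (245,217), reel (283,216) and brush (325,210) lie in front of it. The lanterns are at (112,215) and (124,286), the tray at (417,296) and the board at (423,203).
Reel candidates are (219,135) y=0.13, (283,216) y=-0.01 and (235,321) y=0.09. The one at (283,216) has the smallest y, so it is farthest right, and it stands before the stop. I'll confirm it in the crop.

View pics/crop.png

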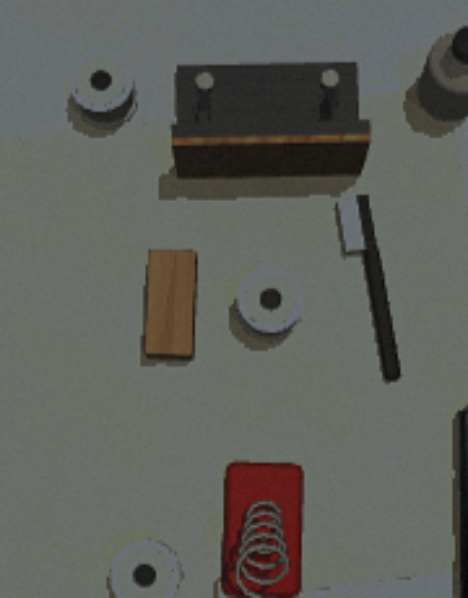

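```bash
cat >> h.py <<'E'
def rect(P,c,hx,hy,z0,z1):
    m=(abs(P[...,0]-c[0])<hx)&(abs(P[...,1]-c[1])<hy)&(P[...,2]>z0)&(P[...,2]<z1)
    q=P[m]
    if len(q)<5: return None
    (cx,cy),(w,h),a=cv2.minAreaRect((q[:,:2]*1000).astype(np.float32))
    ev=np.linalg.eigh(np.cov(q[:,:2].T))[1][:,1]
    return len(q),'ctr',round(cx,1),round(cy,1),'size',round(w),round(h),'ang',round(a,1),'pca',round(np.degrees(np.arctan2(ev[1],ev[0])),1),'mean',(q.mean(0)*1000).round(1).tolist()
def st():
    s=ctrl.get_state();x=R.from_rotvec(s['tool_rot']).as_matrix()
    print('t',round(s['time'],2),'pos',(np.array(s['position'])*1000).round(1),'xdir',round(np.degrees(np.arctan2(x[1,0],x[0,0])),1),'tilt',round(np.degrees(np.arccos(-x[2,2])),2),'F',np.round(s['ft_force'],1),'w',round(s['grip_width']*87,1),'gf',round(s['grip_force'],1),'q1,7',s['joint_positions'][0].round(2),s['joint_positions'][6].round(2))
    return s,x
def go(*T):
    "rows for TCP targets (x,y,z mm, xdir deg), chained, from measured pose"
    s,x=st();p=np.array(s['position'])*1000;a=np.degrees(np.arctan2(x[1,0],x[0,0]))
    for X,Y,Z,A in T:
        M=R.from_euler('z',a,degrees=True).as_matrix()@np.diag([1,-1,-1])
        t=M.T@(np.array([X,Y,Z])-p);tu=-((A-a+180)%360-180)
        print('->',(X,Y,Z,A),t.round(1),'turn',round(tu/5,2),'rows>=',round(max(np.linalg.norm(t)/62.5,abs(tu)/10.7),1));p=np.array([X,Y,Z]);a=A
E
python3 - <<'E'
from h import *
p,d=snap('top');P=cloud('top',d)
print('block',rect(P,(.56,.07),.07,.045,.02,.036))
print('brush',rect(P,(.57,-.104),.11,.04,.007,.03))
for dy in(.02,.05,.07):print('stop',rect(P,(.68,-.013),.03,.1,.085+dy/10,.11))
q=P[(abs(P[...,0]-.69)<.05)&(abs(P[...,1]+.013)<.09)&(P[...,2]>.093)&(P[...,2]<.105)]
# front edge
ys=np.linspace(-.08,.055,20);e=[(y,q[abs(q[:,1]-y)<.004][:,0].min()) for y in ys if (abs(q[:,1]-y)<.004).any()];e=np.array(e)
print(np.polyfit(e[:,0],e[:,1],1),e[:,1].round(4))
print('board',rect(P,(.595,-.324),.1,.15,.008,.02))
go((560,-13,200,-180),)
E
```

```text
block (746, 'ctr', 560.8, 70.8, 'size', 40, 91, 'ang', 87.9, 'pca', np.float64(178.3), 'mean', [559.9, 70.6, 29.4])
brush (589, 'ctr', 574.2, -99.5, 'size', 70, 209, 'ang', 89.9, 'pca', np.float64(-167.6), 'mean', [593.4, -98.3, 13.3])
stop (770, 'ctr', 685.0, -14.3, 'size', 20, 159, 'ang', 0.9, 'pca', np.float64(91.0), 'mean', [683.7, -13.5, 98.4])
stop (742, 'ctr', 685.0, -14.3, 'size', 20, 159, 'ang', 0.9, 'pca', np.float64(90.9), 'mean', [683.9, -13.9, 98.8])
stop (716, 'ctr', 685.0, -14.5, 'size', 20, 159, 'ang', 0.9, 'pca', np.float64(90.9), 'mean', [684.2, -13.7, 99.1])
[-0.01616348  0.67542766] [0.6765 0.6768 0.6767 0.6767 0.6757 0.6763 0.6766 0.6758 0.6756 0.6755
 0.6755 0.6749 0.6751 0.6754 0.6751 0.6753 0.6752 0.6753 0.6747 0.674 ]
board (7472, 'ctr', 601.8, -336.5, 'size', 179, 278, 'ang', 1.5, 'pca', np.float64(92.6), 'mean', [591.4, -323.3, 11.6])
t 1.2 pos [185.8 622.9 241.6] xdir 163.4 tilt 0.0 F [-0.8  0.2  0.4] w 86.9 gf 0.0 q1,7 -1.27 -0.06
-> (560, -13, 200, -180) [-540.3 -502.4   41.6] turn -3.32 rows>= 11.8
```

Crop: the reel meant is at crop (270,298), top pixel (283,216), right in front of the cork and farthest right. The two others, behind left and near the iron stand, are look-alikes. Moving above the reel.

```bash
python3 -m crank '[{"tx":-55,"ty":-51},{"tx":-110,"ty":-102},{"tx":-165,"ty":-153},{"tx":-220,"ty":-205},{"tx":-220,"ty":-205}]' 74 20
python3 -m crank '[{"tx":-44,"ty":-41},{"tx":-88,"ty":-82},{"tx":-132,"ty":-123},{"tx":-176,"ty":-164},{"tx":-220,"ty":-205}]'
python3 -m crank '[{"tx":-40,"ty":-37,"tz":15,"turn":-1.5},{"tx":-80,"ty":-74,"tz":30,"turn":-3},{"tx":-100,"ty":-92,"tz":42,"turn":-3.3},{"tx":-100,"ty":-92,"tz":42,"turn":-3.3}]'
python3 -c "
from h import *
go((559,-13,60,180),(559,-13,28,180))"
```

```text
time: 1.7
position: [0.2572, 0.5038, 0.1989]
tool_rot: [0.01, 3.141, -0.003]
ft_force: [0.3, 0.2, 0.1]
grip_width: 0.999
grip_force: 0.0
t 1.7 pos [257.2 503.8 198.9] xdir 179.6 tilt 0.1 F [0.3 0.2 0.1] w 86.9 gf 0.0 q1,7 -1.1 0.41
-> (559, -13, 60, 180) [-305.1 -514.8  138.9] turn -0.07 rows>= 9.8
-> (559, -13, 28, 180) [ 0.  0. 32.] turn 0.0 rows>= 0.5$[0]: bad value
$[0]: bad value
```

```bash
python3 -m crank '[{"tx":-30,"ty":-50,"tz":0,"turn":0},{"tx":-60,"ty":-100,"tz":0,"turn":0},{"tx":-90,"ty":-150,"tz":0,"turn":0},{"tx":-120,"ty":-200,"tz":0,"turn":0},{"tx":-150,"ty":-250,"tz":0,"turn":0}]' 74 20 | head -2
python3 -m crank '[{"tx":-31,"ty":-53,"tz":0,"turn":0},{"tx":-62,"ty":-106,"tz":0,"turn":0},{"tx":-93,"ty":-159,"tz":0,"turn":0},{"tx":-124,"ty":-212,"tz":10,"turn":0},{"tx":-155,"ty":-265,"tz":30,"turn":0}]' | head -2
python3 -m crank '[{"tx":0,"ty":0,"tz":30,"turn":0},{"tx":0,"ty":0,"tz":60,"turn":0},{"tx":0,"ty":0,"tz":60,"turn":0}]' | head -2
python3 -c "
from h import *
go((559,-13,60,180),(559,-13,28,180))"
```

```text
time: 2.33
position: [0.4057, 0.2563, 0.2006]
time: 2.95
position: [0.5613, -0.0073, 0.1717]
time: 3.32
position: [0.5575, -0.0061, 0.1085]
t 3.33 pos [557.5  -6.1 108.5] xdir 180.0 tilt 0.23 F [0.1 0.4 0.6] w 73.8 gf 0.0 q1,7 -0.46 1.64
-> (559, -13, 60, 180) [-1.5 -6.9 48.5] turn -0.0 rows>= 0.8
-> (559, -13, 28, 180) [ 0.  0. 32.] turn 0.0 rows>= 0.5
```

```bash
python3 -m crank '[{"tx":-1.5,"ty":-7,"tz":30,"turn":0},{"tx":-1.5,"ty":-7,"tz":60,"turn":0},{"tx":-1.5,"ty":-7,"tz":80,"turn":0},{"tx":-1.5,"ty":-7,"tz":80,"turn":0}]' | head -2
python3 -m crank '[{"tx":0,"ty":0,"tz":0,"turn":0},{"tx":0,"ty":0,"tz":0,"turn":0},{"tx":0,"ty":0,"tz":0,"turn":0},{"tx":0,"ty":0,"tz":0,"turn":0}]' 40 25
python3 -m crank '[{"tx":0,"ty":0,"tz":-40,"turn":0},{"tx":0,"ty":0,"tz":-80,"turn":0},{"tx":0,"ty":0,"tz":-120,"turn":0},{"tx":0,"ty":0,"tz":-120,"turn":0}]'
python3 -c "
from h import *
go((430,-215,150,180),(430,-215,37,180))"
```

```text
time: 3.82
position: [0.5602, -0.0135, 0.0304]
time: 4.32
position: [0.5609, -0.014, 0.0315]
tool_rot: [0.003, 3.139, 0.002]
ft_force: [-0.1, 1.8, 5.9]
grip_width: 0.636
grip_force: 25.0
time: 4.82
position: [0.5618, -0.015, 0.1531]
tool_rot: [0.003, 3.136, 0.001]
ft_force: [0.4, -0.1, -4.8]
grip_width: 0.641
grip_force: 25.0
t 4.83 pos [561.8 -15.  153.1] xdir 179.9 tilt 0.34 F [ 0.4 -0.1 -4.8] w 55.7 gf 25.0 q1,7 -0.47 1.64
-> (430, -215, 150, 180) [ 131.4 -200.3    3.1] turn -0.02 rows>= 3.8
-> (430, -215, 37, 180) [  0.   0. 113.] turn 0.0 rows>= 1.8
```

```bash
python3 -m crank '[{"tx":34,"ty":-51,"tz":0,"turn":0},{"tx":68,"ty":-105,"tz":0,"turn":0},{"tx":102,"ty":-160,"tz":0,"turn":0},{"tx":136,"ty":-220,"tz":0,"turn":0},{"tx":136,"ty":-220,"tz":0,"turn":0}]' | head -2
python3 -m crank '[{"tx":0,"ty":0,"tz":40,"turn":0},{"tx":0,"ty":0,"tz":80,"turn":0},{"tx":0,"ty":0,"tz":100,"turn":0},{"tx":0,"ty":0,"tz":114,"turn":0},{"tx":0,"ty":0,"tz":114,"turn":0}]'
python3 -c "
from h import *
go((425,-235,37,180),(561,71,200,178))"
```

```text
time: 5.45
position: [0.4192, -0.2384, 0.1486]
time: 6.08
position: [0.423, -0.2339, 0.0352]
tool_rot: [-0.002, -3.139, -0.0]
ft_force: [0.3, -0.5, -2.7]
grip_width: 0.635
grip_force: 25.0
t 6.08 pos [ 423.  -233.9   35.2] xdir 179.9 tilt 0.12 F [ 0.3 -0.5 -2.7] w 55.2 gf 25.0 q1,7 -0.18 2.18
-> (425, -235, 37, 180) [-2.  -1.1 -1.8] turn -0.01 rows>= 0.0
-> (561, 71, 200, 178) [-136.  306. -163.] turn 0.4 rows>= 6.0
```

```bash
python3 -m crank '[{"tx":0,"ty":0,"tz":0,"turn":0},{"tx":0,"ty":0,"tz":0,"turn":0},{"tx":0,"ty":0,"tz":0,"turn":0}]' 72 | head -2
python3 -m crank '[{"tx":0,"ty":0,"tz":-40,"turn":0},{"tx":0,"ty":0,"tz":-85,"turn":0},{"tx":0,"ty":0,"tz":-130,"turn":0},{"tx":-30,"ty":40,"tz":-160,"turn":0},{"tx":-50,"ty":90,"tz":-165,"turn":0}]' |head -2
python3 -m crank '[{"tx":-22,"ty":52,"tz":0,"turn":0},{"tx":-44,"ty":104,"tz":0,"turn":0},{"tx":-66,"ty":155,"tz":0,"turn":0},{"tx":-88,"ty":214,"tz":20,"turn":0.4},{"tx":-88,"ty":214,"tz":70,"turn":0.4}]' 72 |head -2
python3 -c "
from h import *
p,d=snap('top');P=cloud('top',d)
for q in ('block','spool'): print(q,[(np.round(r['xyz'],3).tolist(),round(r['confidence'],2)) for r in ctrl.mark_of('side' if q=='block' else 'top',q)])
go((561,71,70,178),(561,71,28,178))"
```

```text
time: 6.45
position: [0.4242, -0.2347, 0.037]
time: 7.08
position: [0.4762, -0.1448, 0.2046]
time: 7.7
position: [0.5653, 0.0764, 0.1329]
block [([0.558, 0.072, 0.002], 0.56)]
spool [([0.422, -0.235, 0.012], 0.56)]
t 7.85 pos [560.   68.9 129.3] xdir 177.9 tilt 0.33 F [0.8 0.5 0.2] w 72.2 gf 0.0 q1,7 -0.55 1.46
-> (561, 71, 70, 178) [-1.   2.1 59.3] turn -0.02 rows>= 0.9
-> (561, 71, 28, 178) [ 0.  0. 42.] turn 0.0 rows>= 0.7
```

```bash
python3 -m crank '[{"tx":-1,"ty":2,"tz":40,"turn":0},{"tx":-1,"ty":2,"tz":80,"turn":0},{"tx":-1,"ty":2,"tz":104,"turn":0},{"tx":-1,"ty":2,"tz":104,"turn":0}]' | head -2
python3 -m crank '[{"tx":0,"ty":0,"tz":0,"turn":0},{"tx":0,"ty":0,"tz":0,"turn":0},{"tx":0,"ty":0,"tz":0,"turn":0},{"tx":0,"ty":0,"tz":0,"turn":0}]' 25 25 | tail -2
python3 -m crank '[{"tx":0,"ty":0,"tz":-40,"turn":0},{"tx":0,"ty":0,"tz":-80,"turn":0},{"tx":0,"ty":0,"tz":-130,"turn":2},{"tx":0,"ty":0,"tz":-160,"turn":4},{"tx":0,"ty":0,"tz":-160,"turn":6}]'
python3 -c "
from h import *
go((425,-345,190,90),(425,-345,32,90))"
```

```text
time: 8.35
position: [0.5631, 0.0699, 0.0279]
grip_width: 0.46
grip_force: 3.6
time: 9.48
position: [0.5648, 0.0715, 0.1904]
tool_rot: [0.876, 3.012, 0.005]
ft_force: [0.9, 0.1, -0.8]
grip_width: 0.457
grip_force: 25.0
t 9.47 pos [564.8  71.5 190.4] xdir 147.6 tilt 0.32 F [ 0.9  0.1 -0.8] w 39.8 gf 25.0 q1,7 -0.62 0.91
-> (425, -345, 190, 90) [-1.054e+02 -4.265e+02  4.000e-01] turn 11.51 rows>= 7.0
-> (425, -345, 32, 90) [  0.   0. 158.] turn 0.0 rows>= 2.5
```

```bash
python3 -m crank '[{"tx":-14,"ty":-58,"tz":0,"turn":0},{"tx":-28,"ty":-116,"tz":0,"turn":0},{"tx":-43,"ty":-175,"tz":0,"turn":0},{"tx":-58,"ty":-234,"tz":0,"turn":0},{"tx":-72,"ty":-294,"tz":0,"turn":0}]' | head -2
python3 -m crank '[{"tx":-8,"ty":-30,"tz":0,"turn":2.1},{"tx":-16,"ty":-60,"tz":0,"turn":4.2},{"tx":-24,"ty":-90,"tz":0,"turn":6.3},{"tx":-33,"ty":-132,"tz":0,"turn":8.4},{"tx":-33,"ty":-132,"tz":0,"turn":10.5}]' | head -2
python3 -c "
from h import *
go((425,-345,70,91.5),(425,-345,34,91.5))"
```

```text
time: 10.1
position: [0.467, -0.2176, 0.1873]
time: 10.72
position: [0.423, -0.3492, 0.1874]
t 10.72 pos [ 423.  -349.2  187.4] xdir 94.7 tilt 0.13 F [ 0.3 -0.7 -1.3] w 39.7 gf 25.0 q1,7 -0.19 0.87
-> (425, -345, 70, 91.5) [  4.    2.4 117.4] turn 0.63 rows>= 1.9
-> (425, -345, 34, 91.5) [ 0.  0. 36.] turn -0.0 rows>= 0.6
```

```bash
python3 -m crank '[{"tx":4,"ty":-17,"tz":40,"turn":0.6},{"tx":4,"ty":-17,"tz":80,"turn":0.6},{"tx":4,"ty":-17,"tz":120,"turn":0.6},{"tx":4,"ty":-17,"tz":153,"turn":0.6},{"tx":4,"ty":-17,"tz":153,"turn":0.6}]'
python3 -m crank '[{"tx":0,"ty":0,"tz":0,"turn":0},{"tx":0,"ty":0,"tz":0,"turn":0}]' 52 | head -2
python3 -m crank '[{"tx":0,"ty":0,"tz":-40,"turn":0},{"tx":0,"ty":0,"tz":-85,"turn":0},{"tx":0,"ty":0,"tz":-130,"turn":0},{"tx":0,"ty":0,"tz":-170,"turn":0}]' 40|head -2
python3 - <<'E'
from h import *
p,d=snap('top');P=cloud('top',d)
print('blk',rect(P,(.405,-.345),.04,.06,.025,.05)); print('spool',rect(P,(.423,-.235),.04,.04,.042,.06))
m=(abs(P[...,0]-.57)<.12)&(P[...,1]<-.06)&(P[...,1]>-.16)&(P[...,2]>.007)&(P[...,2]<.03)
g=p.max(-1); q=P[m&(g<60)]
print('grey',np.percentile(p.max(-1)[m],[5,25,50,75,95]))
for x in np.arange(.48,.66,.02):
    a=q[abs(q[:,0]-x)<.01]
    print(round(x,2),len(a),a[:,1].mean().round(4) if len(a) else '',np.ptp(a[:,1]).round(3) if len(a) else '')
go((565,-104,100,170))
E
```

```text
time: 11.35
position: [0.4072, -0.3424, 0.0328]
tool_rot: [-2.172, -2.265, 0.002]
ft_force: [-0.3, 0.5, -0.2]
grip_width: 0.456
grip_force: 25.0
time: 11.6
position: [0.409, -0.3433, 0.0354]
time: 12.1
position: [0.4084, -0.3433, 0.2068]
blk (823, 'ctr', 406.4, -340.7, 'size', 40, 92, 'ang', 2.3, 'pca', np.float64(92.1), 'mean', [406.1, -339.1, 34.1])
spool (566, 'ctr', 421.2, -234.5, 'size', 56, 52, 'ang', 89.1, 'pca', np.float64(99.1), 'mean', [421.2, -233.5, 49.6])
grey [ 18.6  28.   32.   70.  122.4]
0.48 0  
0.5 34 -0.1156 0.013
0.52 55 -0.1132 0.014
0.54 55 -0.1104 0.015
0.56 53 -0.1076 0.013
0.58 55 -0.1043 0.016
0.6 51 -0.1014 0.018
0.62 36 -0.0989 0.029
0.64 36 -0.0958 0.027
0.66 13 -0.0945 0.01
t 12.15 pos [ 410.4 -345.4  211.7] xdir 92.3 tilt 0.56 F [ 2.6 -3.   3.5] w 40.1 gf 0.0 q1,7 -0.24 0.79
-> (565, -104, 100, 170) [234.9 164.3 111.7] turn -15.53 rows>= 7.3
```

```bash
python3 -m crank '[{"tx":46,"ty":34,"tz":0,"turn":2.1},{"tx":92,"ty":68,"tz":0,"turn":4.2},{"tx":139,"ty":102,"tz":10,"turn":6.3},{"tx":185,"ty":136,"tz":40,"turn":8.4},{"tx":232,"ty":171,"tz":70,"turn":10.5}]'|head -2
python3 -m crank '[{"tx":0,"ty":0,"tz":10,"turn":2.1},{"tx":0,"ty":0,"tz":20,"turn":4.2},{"tx":0,"ty":0,"tz":30,"turn":6.3},{"tx":0,"ty":0,"tz":30,"turn":6.3}]'|head -2
python3 -c "
from h import *
go((572,-106,40,8.2),(572,-106,25,8.2))"
```

```text
time: 12.78
position: [0.567, -0.1081, 0.1384]
time: 13.28
position: [0.5651, -0.1097, 0.1077]
t 13.28 pos [ 565.1 -109.7  107.7] xdir 9.6 tilt 0.05 F [-0.7  0.4  0.4] w 39.8 gf 0.0 q1,7 -0.64 -0.97
-> (572, -106, 40, 8.2) [ 7.4 -2.5 67.7] turn 0.28 rows>= 1.1
-> (572, -106, 25, 8.2) [ 0.  0. 15.] turn -0.0 rows>= 0.2
```

```bash
python3 -m crank '[{"tx":7,"ty":-2.5,"tz":40,"turn":0.3},{"tx":7,"ty":-2.5,"tz":65,"turn":0.3},{"tx":7,"ty":-2.5,"tz":84,"turn":0.3},{"tx":7,"ty":-2.5,"tz":84,"turn":0.3},{"tx":7,"ty":-2.5,"tz":84,"turn":0.3}]'|head -2
python3 -m crank '[{"tx":0,"ty":0,"tz":0,"turn":0},{"tx":0,"ty":0,"tz":0,"turn":0},{"tx":0,"ty":0,"tz":0,"turn":0},{"tx":0,"ty":0,"tz":0,"turn":0}]' 0 15
python3 -m crank '[{"tx":0,"ty":0,"tz":-40,"turn":-2},{"tx":0,"ty":0,"tz":-80,"turn":-4},{"tx":0,"ty":0,"tz":-120,"turn":-6},{"tx":0,"ty":0,"tz":-150,"turn":-8},{"tx":0,"ty":0,"tz":-150,"turn":-10}]'
python3 -c "
from h import *
go((345,-300,170,91.5),(345,-300,32,91.5))"
```

```text
time: 13.9
position: [0.5728, -0.1067, 0.025]
time: 14.4
position: [0.5721, -0.1063, 0.024]
tool_rot: [-3.134, -0.218, -0.0]
ft_force: [-0.1, -0.1, 1.3]
grip_width: 0.145
grip_force: 15.0
time: 15.02
position: [0.5736, -0.1068, 0.1767]
tool_rot: [2.742, 1.529, 0.007]
ft_force: [0.1, -0.3, -0.6]
grip_width: 0.147
grip_force: 15.0
t 15.03 pos [ 573.6 -106.8  176.7] xdir 58.3 tilt 0.3 F [ 0.1 -0.3 -0.6] w 12.8 gf 15.0 q1,7 -0.55 -0.24
-> (345, -300, 170, 91.5) [-284.5  -92.9    6.7] turn -6.64 rows>= 4.8
-> (345, -300, 32, 91.5) [  0.   0. 138.] turn -0.0 rows>= 2.2
```

```bash
python3 -m crank '[{"tx":-56,"ty":-18,"tz":0,"turn":-1.3},{"tx":-112,"ty":-36,"tz":0,"turn":-2.6},{"tx":-168,"ty":-54,"tz":0,"turn":-4},{"tx":-226,"ty":-74,"tz":0,"turn":-5.3},{"tx":-284,"ty":-93,"tz":0,"turn":-6.6}]'|head -2
python3 -m crank '[{"tx":0,"ty":0,"tz":0,"turn":0},{"tx":0,"ty":0,"tz":40,"turn":0},{"tx":0,"ty":0,"tz":80,"turn":0},{"tx":0,"ty":0,"tz":80,"turn":0}]'
python3 -c "
from h import *
go((345,-300,34,91.5))"
```

```text
time: 15.65
position: [0.3407, -0.2988, 0.1737]
time: 16.15
position: [0.3406, -0.2962, 0.0917]
tool_rot: [-2.199, -2.235, 0.006]
ft_force: [-0.6, 0.2, -0.4]
grip_width: 0.149
grip_force: 15.0
t 16.15 pos [ 340.6 -296.2   91.7] xdir 90.9 tilt 0.39 F [-0.6  0.2 -0.4] w 12.9 gf 15.0 q1,7 -0.37 0.71
-> (345, -300, 34, 91.5) [-3.9  4.4 57.7] turn -0.11 rows>= 0.9
```

```bash
python3 -m crank '[{"tx":-4,"ty":4,"tz":20,"turn":0},{"tx":-4,"ty":4,"tz":40,"turn":0},{"tx":-4,"ty":4,"tz":58,"turn":0},{"tx":-4,"ty":4,"tz":58,"turn":0},{"tx":-4,"ty":4,"tz":58,"turn":0}]'|head -2
python3 -m crank '[{"tx":0,"ty":0,"tz":0,"turn":0},{"tx":0,"ty":0,"tz":0,"turn":0}]' 26 |head -2
python3 -m crank '[{"tx":0,"ty":0,"tz":-40,"turn":0},{"tx":0,"ty":0,"tz":-85,"turn":0},{"tx":0,"ty":0,"tz":-130,"turn":0},{"tx":20,"ty":40,"tz":-175,"turn":0},{"tx":50,"ty":90,"tz":-190,"turn":0}]' |head -2
python3 -m crank '[{"tx":55,"ty":20,"tz":0,"turn":0},{"tx":110,"ty":40,"tz":0,"turn":0},{"tx":165,"ty":60,"tz":0,"turn":0},{"tx":225,"ty":75,"tz":0,"turn":0},{"tx":284,"ty":90,"tz":0,"turn":0}]' 50 |head -2
python3 - <<'E'
from h import *
p,d=snap('top','t2.png');P=cloud('top',d)
for n,c in(('a',(.556,.352)),('b',(.408,.317))):
    print(n,rect(P,c,.04,.04,.12,.14))
print('spool',rect(P,(.423,-.235),.04,.04,.042,.06),'brush',rect(P,(.338,-.30),.025,.1,.01,.03))
print([(np.round(r['xyz'],3).tolist(),round(r['confidence'],2)) for r in ctrl.mark_of('top','brush')])
go((556,352,160,71),)
E
```

```text
time: 16.77
position: [0.3478, -0.302, 0.0372]
time: 17.02
position: [0.3472, -0.3017, 0.0365]
time: 17.65
position: [0.4376, -0.2513, 0.2297]
time: 18.27
position: [0.5213, 0.0372, 0.2264]
a (163, 'ctr', 556.5, 353.8, 'size', 25, 24, 'ang', 70.4, 'pca', np.float64(76.2), 'mean', [555.8, 352.3, 128.7])
b (178, 'ctr', 411.2, 316.2, 'size', 25, 25, 'ang', 32.9, 'pca', np.float64(118.2), 'mean', [410.9, 314.4, 128.7])
spool (563, 'ctr', 421.2, -234.1, 'size', 55, 52, 'ang', 88.9, 'pca', np.float64(102.2), 'mean', [421.1, -233.4, 49.6]) brush (636, 'ctr', 333.8, -296.2, 'size', 38, 163, 'ang', 2.0, 'pca', np.float64(95.5), 'mean', [342.3, -280.5, 17.8])
[([0.344, -0.296, 0.001], 0.98)]
t 18.38 pos [521.4  44.  225.6] xdir 91.6 tilt 0.12 F [-0.1  0.6 -0. ] w 49.6 gf 0.0 q1,7 -0.83 -0.06
-> (556, 352, 160, 71) [306.9  43.3  65.6] turn 4.13 rows>= 5.1
```

View pics/t2.png

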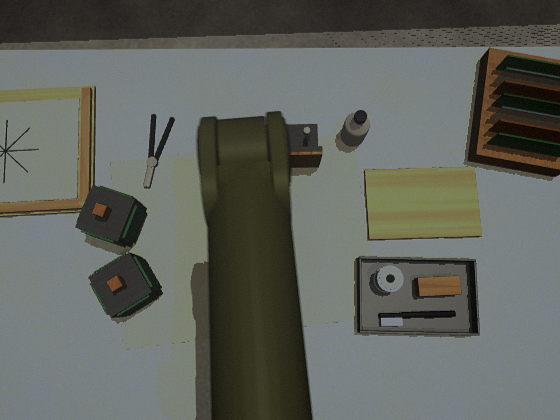

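The picture shows the reel (390,278), block (438,286) and brush (415,318) all inside the tray, with the lanterns unmoved. On to lantern a.

```bash
python3 -m crank '[{"tx":61,"ty":9,"tz":0,"turn":1},{"tx":122,"ty":18,"tz":0,"turn":2},{"tx":183,"ty":27,"tz":0,"turn":3},{"tx":245,"ty":36,"tz":0,"turn":4.1},{"tx":307,"ty":43,"tz":20,"turn":4.1}]' 50 |head -2
python3 -m crank '[{"tx":0,"ty":0,"tz":20,"turn":0},{"tx":0,"ty":0,"tz":40,"turn":0},{"tx":0,"ty":0,"tz":40,"turn":0}]' 50 |head -2
python3 -c "
from h import *
go((556,352.5,150,71),(556,352.5,119,71))"
```

```text
time: 19.0
position: [0.5598, 0.3421, 0.2087]
time: 19.38
position: [0.5581, 0.3371, 0.1651]
t 19.38 pos [558.1 337.1 165.1] xdir 70.3 tilt 0.21 F [-0.2  1.1  0.3] w 50.2 gf 0.0 q1,7 -1.03 -0.76
-> (556, 352.5, 150, 71) [13.8 -7.1 15.1] turn -0.14 rows>= 0.3
-> (556, 352.5, 119, 71) [ 0.  0. 31.] turn 0.0 rows>= 0.5
```

```bash
python3 -m crank '[{"tx":14,"ty":-7,"tz":5,"turn":0},{"tx":14,"ty":-7,"tz":15,"turn":0},{"tx":14,"ty":-7,"tz":45,"turn":0},{"tx":14,"ty":-7,"tz":45,"turn":0},{"tx":14,"ty":-7,"tz":45,"turn":0}]' 50 |head -2
python3 -m crank '[{"tx":0,"ty":0,"tz":0,"turn":0},{"tx":0,"ty":0,"tz":0,"turn":0},{"tx":0,"ty":0,"tz":0,"turn":0},{"tx":0,"ty":0,"tz":0,"turn":0}]' 10 45
python3 -m crank '[{"tx":0,"ty":0,"tz":-20,"turn":0},{"tx":0,"ty":0,"tz":-40,"turn":0},{"tx":0,"ty":0,"tz":-40,"turn":0}]'
python3 -c "
from h import *
go((556,-13,158,90.9),(556,-13,119,90.9))"
```

```text
time: 20.0
position: [0.5571, 0.3557, 0.1227]
time: 20.5
position: [0.5574, 0.3554, 0.1223]
tool_rot: [2.566, 1.811, 0.003]
ft_force: [2.0, 0.3, -0.1]
grip_width: 0.273
grip_force: 45.0
time: 20.88
position: [0.5579, 0.3563, 0.1646]
tool_rot: [-2.566, -1.812, -0.007]
ft_force: [0.4, -0.1, -5.4]
grip_width: 0.269
grip_force: 45.0
t 20.88 pos [557.9 356.3 164.6] xdir 70.5 tilt 0.27 F [ 0.4 -0.1 -5.4] w 23.4 gf 45.0 q1,7 -1.04 -0.78
-> (556, -13, 158, 90.9) [-348.7  121.7    6.6] turn -4.09 rows>= 5.9
-> (556, -13, 119, 90.9) [ 0.  0. 39.] turn -0.0 rows>= 0.6
```

```bash
python3 -m crank '[{"tx":-56,"ty":20,"tz":0,"turn":0},{"tx":-112,"ty":40,"tz":0,"turn":0},{"tx":-168,"ty":60,"tz":0,"turn":0},{"tx":-225,"ty":79,"tz":0,"turn":0},{"tx":-225,"ty":79,"tz":0,"turn":0}]' |head -2
python3 -m crank '[{"tx":-50,"ty":17,"tz":0,"turn":-1},{"tx":-90,"ty":31,"tz":0,"turn":-2},{"tx":-124,"ty":43,"tz":0,"turn":-3},{"tx":-124,"ty":43,"tz":0,"turn":-4.1},{"tx":-124,"ty":43,"tz":0,"turn":-4.1}]'
python3 -c "
from h import *
go((556,-13,123,90.9),)"
```

```text
time: 21.5
position: [0.5557, 0.1087, 0.162]
time: 22.12
position: [0.5546, -0.0139, 0.1616]
tool_rot: [-2.204, -2.237, -0.001]
ft_force: [-0.5, 0.6, -5.8]
grip_width: 0.27
grip_force: 45.0
t 22.12 pos [554.6 -13.9 161.6] xdir 90.9 tilt 0.06 F [-0.5  0.6 -5.8] w 23.5 gf 45.0 q1,7 -0.66 0.12
-> (556, -13, 123, 90.9) [ 0.9  1.4 38.6] turn -0.01 rows>= 0.6
```

```bash
python3 -m crank '[{"tx":0,"ty":15,"tz":20,"turn":0},{"tx":0,"ty":30,"tz":38,"turn":0},{"tx":0,"ty":42,"tz":40,"turn":0},{"tx":0,"ty":50,"tz":40,"turn":0},{"tx":0,"ty":50,"tz":40,"turn":0}]'
for i in 1 2 3; do python3 -m crank '[{"tx":0,"ty":1,"tz":0,"turn":0},{"tx":0,"ty":2,"tz":0,"turn":0},{"tx":0,"ty":3,"tz":0,"turn":0},{"tx":0,"ty":4,"tz":0,"turn":0},{"tx":0,"ty":5,"tz":0,"turn":0}]' | sed -n 2,4p; done
```

```text
time: 22.75
position: [0.6058, -0.0121, 0.1217]
tool_rot: [2.201, 2.24, 0.002]
ft_force: [2.3, 0.9, -2.8]
grip_width: 0.272
grip_force: 44.8
position: [0.6098, -0.0135, 0.1219]
tool_rot: [2.203, 2.24, -0.0]
ft_force: [-0.3, 0.6, -4.7]
position: [0.6134, -0.0137, 0.1222]
tool_rot: [-2.201, -2.238, 0.004]
ft_force: [-9.6, 0.6, 6.8]
position: [0.6181, -0.0139, 0.1222]
tool_rot: [-2.201, -2.237, 0.005]
ft_force: [-10.6, 0.5, 9.8]
```

```bash
for i in 1 2 3; do python3 -m crank '[{"tx":0,"ty":1,"tz":0,"turn":0},{"tx":0,"ty":2,"tz":0,"turn":0},{"tx":0,"ty":3,"tz":0,"turn":0},{"tx":0,"ty":3,"tz":0,"turn":0}]' | sed -n 2,4p; done
```

```text
position: [0.6228, -0.0138, 0.1219]
tool_rot: [2.203, 2.239, -0.001]
ft_force: [-3.9, -0.6, 3.2]
position: [0.6258, -0.0134, 0.1219]
tool_rot: [2.203, 2.239, -0.0]
ft_force: [-6.4, -0.6, 8.3]
position: [0.6267, -0.0135, 0.1222]
tool_rot: [-2.201, -2.237, 0.005]
ft_force: [-11.0, -0.1, 10.3]
```

```bash
for i in 1 2; do python3 -m crank '[{"tx":0,"ty":1,"tz":0,"turn":0},{"tx":0,"ty":2,"tz":0,"turn":0},{"tx":0,"ty":2,"tz":0,"turn":0}]' | sed -n 2,4p; done
python3 - <<'E'
from h import *
p,d=snap('wrist','w1.png');snap('side','s1.png')
E
```

```text
position: [0.6273, -0.0135, 0.1224]
tool_rot: [-2.199, -2.235, 0.009]
ft_force: [-16.4, -0.0, 13.8]
position: [0.628, -0.0135, 0.1226]
tool_rot: [-2.197, -2.233, 0.011]
ft_force: [-19.0, 1.6, 18.3]
```

View pics/w1.png

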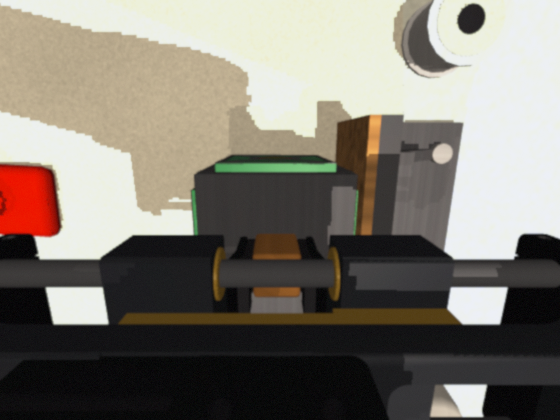

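The wrist view shows the lantern against the cork, with the frame edge at about (355,210). Whether the pane is flush can't be seen here. I'll press a little more, back off and measure.

```bash
for i in 1 2; do python3 -m crank '[{"tx":0,"ty":1,"tz":0,"turn":0},{"tx":0,"ty":2,"tz":0,"turn":0},{"tx":0,"ty":2,"tz":0,"turn":0}]' | sed -n 2,4p; done; 
python3 -m crank '[{"tx":0,"ty":-15,"tz":0,"turn":0},{"tx":0,"ty":-45,"tz":0,"turn":0},{"tx":0,"ty":-80,"tz":-20,"turn":0},{"tx":0,"ty":-80,"tz":-40,"turn":0},{"tx":0,"ty":-80,"tz":-40,"turn":0}]'
cat >> h.py <<'E'
def panes(n='wrist',zb=None):
    "proudness (mm) of panes of held lantern seen by the wrist camera; TCP = lantern axis, zb=base z"
    p,d=snap(n,'tmp.png');P=cloud(n,d);s,x=st();t=np.array(s['position'])
    L=(P-t)@x   # tool frame: x,y lateral
    z=P[...,2]-(t[2]-.122 if zb is None else zb)
    for nm,ax,sg in(('+ty',1,1),('-ty',1,-1),('+tx',0,1),('-tx',0,-1)):
        u=L[...,ax]*sg;v=abs(L[...,1-ax])
        for a,b in((.012,.035),(.035,.06),(.06,.085),(.091,.1)):
            m=(v<.03)&(u>.038)&(u<.062)&(z>a)&(z<b)
            if m.sum()>8: print(nm,(a,b),m.sum(),'u mm p50,p90,p98',(np.percentile(u[m],[50,90,98])*1000).round(1))
E
python3 -c "
from h import *
panes()"
```

```text
position: [0.6288, -0.0135, 0.1229]
tool_rot: [-2.195, -2.231, 0.014]
ft_force: [-23.2, 0.5, 22.6]
position: [0.631, -0.0135, 0.1225]
tool_rot: [-2.196, -2.232, 0.013]
ft_force: [-23.2, 0.1, 19.5]
time: 28.35
position: [0.5588, -0.0138, 0.1629]
tool_rot: [2.2, 2.238, 0.007]
ft_force: [-0.1, 1.1, -5.4]
grip_width: 0.274
grip_force: 44.8
t 28.4 pos [558.  -13.8 161.8] xdir 91.0 tilt 0.18 F [-0.1  0.  -6.9] w 24.1 gf 44.8 q1,7 -0.67 0.13
+ty (0.091, 0.1) 471 u mm p50,p90,p98 [42.4 45.7 46.4]
-ty (0.091, 0.1) 484 u mm p50,p90,p98 [42.5 46.1 46.8]
+tx (0.012, 0.035) 139 u mm p50,p90,p98 [51.5 51.9 52.1]
+tx (0.035, 0.06) 210 u mm p50,p90,p98 [51.7 52.1 52.2]
+tx (0.06, 0.085) 230 u mm p50,p90,p98 [51.5 52.  52.1]
+tx (0.091, 0.1) 1648 u mm p50,p90,p98 [42.6 46.1 46.3]
-tx (0.091, 0.1) 403 u mm p50,p90,p98 [40.9 43.1 43.7]
```

```bash
python3 -m crank '[{"tx":0,"ty":0,"tz":20,"turn":0},{"tx":0,"ty":0,"tz":35,"turn":0},{"tx":0,"ty":0,"tz":39,"turn":0},{"tx":0,"ty":0,"tz":39,"turn":0},{"tx":0,"ty":0,"tz":39,"turn":0}]' |sed -n '2p;4p'
python3 -m crank '[{"tx":0,"ty":0,"tz":0,"turn":0},{"tx":0,"ty":0,"tz":0,"turn":0},{"tx":0,"ty":0,"tz":0,"turn":0}]' 52|sed -n '2p;4p'
python3 -m crank '[{"tx":0,"ty":0,"tz":0,"turn":2},{"tx":0,"ty":0,"tz":0,"turn":4},{"tx":0,"ty":0,"tz":0,"turn":6},{"tx":0,"ty":0,"tz":0,"turn":8},{"tx":0,"ty":0,"tz":0,"turn":10}]' |sed -n '2p;4p'
python3 -m crank '[{"tx":0,"ty":0,"tz":0,"turn":2},{"tx":0,"ty":0,"tz":0,"turn":4},{"tx":0,"ty":0,"tz":0,"turn":6},{"tx":0,"ty":0,"tz":0,"turn":8},{"tx":0,"ty":0,"tz":0,"turn":8}]' |sed -n '2p;4p'
python3 -c "
from h import *
panes(zb=0)"
```

```text
position: [0.5572, -0.0142, 0.1227]
ft_force: [-0.5, -0.0, -5.0]
position: [0.5576, -0.0141, 0.1236]
ft_force: [0.2, 0.5, -0.6]
position: [0.5573, -0.0141, 0.1233]
ft_force: [0.7, -0.3, 0.4]
position: [0.5571, -0.014, 0.1231]
ft_force: [0.4, 0.8, 0.1]
t 30.7 pos [557.1 -14.  123. ] xdir 1.2 tilt 0.03 F [ 0.6 -0.7 -0.2] w 52.1 gf 0.0 q1,7 -0.86 -1.32
+ty (0.091, 0.1) 779 u mm p50,p90,p98 [43.2 46.7 47.5]
-ty (0.091, 0.1) 633 u mm p50,p90,p98 [42.2 45.1 45.8]
+tx (0.012, 0.035) 189 u mm p50,p90,p98 [46.3 46.5 46.8]
+tx (0.035, 0.06) 266 u mm p50,p90,p98 [46.4 46.8 46.9]
+tx (0.06, 0.085) 339 u mm p50,p90,p98 [46.2 46.8 46.9]
+tx (0.091, 0.1) 1533 u mm p50,p90,p98 [42.4 45.7 45.9]
-tx (0.091, 0.1) 861 u mm p50,p90,p98 [41.4 44.2 44.9]
```

Pane 1 is home: its face is at 46.3 mm against 46 mm for the top edge. Next side.

```bash
python3 -m crank '[{"tx":0,"ty":0,"tz":0,"turn":0},{"tx":0,"ty":0,"tz":0,"turn":0},{"tx":0,"ty":0,"tz":0,"turn":0},{"tx":0,"ty":0,"tz":0,"turn":0}]' 10 45|sed -n '5,6p'
python3 -m crank '[{"tx":0,"ty":0,"tz":-15,"turn":-1},{"tx":0,"ty":0,"tz":-25,"turn":-3},{"tx":0,"ty":0,"tz":-25,"turn":-5},{"tx":0,"ty":0,"tz":-25,"turn":-7},{"tx":0,"ty":0,"tz":-25,"turn":-9}]' |sed -n '2p;4p'
python3 -m crank '[{"tx":0,"ty":0,"tz":0,"turn":-2},{"tx":0,"ty":0,"tz":0,"turn":-4},{"tx":0,"ty":0,"tz":0,"turn":-6},{"tx":0,"ty":0,"tz":0,"turn":-8},{"tx":0,"ty":0,"tz":0,"turn":-9}]' |sed -n '2p;4p'
python3 -m crank '[{"tx":0,"ty":15,"tz":10,"turn":0},{"tx":0,"ty":30,"tz":20,"turn":0},{"tx":0,"ty":42,"tz":25,"turn":0},{"tx":0,"ty":48,"tz":25,"turn":0},{"tx":0,"ty":48,"tz":25,"turn":0}]'
for i in 1 2 3 4; do python3 -m crank '[{"tx":0,"ty":1,"tz":0,"turn":0},{"tx":0,"ty":2,"tz":0,"turn":0},{"tx":0,"ty":3,"tz":0,"turn":0},{"tx":0,"ty":4,"tz":0,"turn":0},{"tx":0,"ty":5,"tz":0,"turn":0}]' | sed -n '2p;4p'; done; python3 -c "
from h import *
st()"
```

```text
grip_width: 0.273
grip_force: 45.0
position: [0.5556, -0.014, 0.1465]
ft_force: [-0.2, -0.7, -5.7]
position: [0.5555, -0.0141, 0.1464]
ft_force: [0.6, -0.3, -6.9]
time: 33.08
position: [0.6049, -0.0136, 0.1229]
tool_rot: [-2.203, -2.24, 0.001]
ft_force: [-0.5, 0.0, 0.5]
grip_width: 0.271
grip_force: 45.0
position: [0.6066, -0.0135, 0.1234]
ft_force: [-12.7, -0.5, 12.5]
position: [0.6141, -0.0131, 0.123]
ft_force: [-7.2, -0.1, 5.3]
position: [0.6158, -0.0131, 0.1236]
ft_force: [-17.1, 0.5, 17.6]
position: [0.622, -0.0129, 0.1234]
ft_force: [-14.0, 1.0, 14.2]
t 35.58 pos [622.  -12.9 123.4] xdir 91.0 tilt 0.41 F [-14.    1.   14.2] w 23.3 gf 45.1 q1,7 -0.58 0.22
```

```bash
for i in 1 2 3 4; do python3 -m crank '[{"tx":0,"ty":1,"tz":0,"turn":0},{"tx":0,"ty":2,"tz":0,"turn":0},{"tx":0,"ty":3,"tz":0,"turn":0},{"tx":0,"ty":3,"tz":0,"turn":0}]' | sed -n '2p;4p'; done
```

```text
position: [0.6248, -0.0129, 0.1233]
ft_force: [-14.2, 0.7, 13.1]
position: [0.6259, -0.0128, 0.1236]
ft_force: [-19.8, 1.0, 18.6]
position: [0.6282, -0.0128, 0.1237]
ft_force: [-19.9, 1.3, 21.0]
position: [0.6309, -0.0128, 0.1236]
ft_force: [-22.2, 1.5, 21.7]
```

```bash
python3 -m crank '[{"tx":0,"ty":-15,"tz":0,"turn":0},{"tx":0,"ty":-45,"tz":0,"turn":0},{"tx":0,"ty":-80,"tz":-5,"turn":0},{"tx":0,"ty":-80,"tz":0,"turn":0},{"tx":0,"ty":-80,"tz":0,"turn":0}]'|sed -n '2p;4p'
python3 -m crank '[{"tx":0,"ty":0,"tz":0,"turn":0},{"tx":0,"ty":0,"tz":0,"turn":0},{"tx":0,"ty":0,"tz":0,"turn":0}]' 52|sed -n '2p;4p'
python3 -m crank '[{"tx":0,"ty":0,"tz":0,"turn":2},{"tx":0,"ty":0,"tz":0,"turn":4},{"tx":0,"ty":0,"tz":0,"turn":6},{"tx":0,"ty":0,"tz":0,"turn":8},{"tx":0,"ty":0,"tz":0,"turn":10}]' |sed -n '2p;4p'
python3 -m crank '[{"tx":0,"ty":0,"tz":0,"turn":2},{"tx":0,"ty":0,"tz":0,"turn":4},{"tx":0,"ty":0,"tz":0,"turn":6},{"tx":0,"ty":0,"tz":0,"turn":8},{"tx":0,"ty":0,"tz":0,"turn":8}]' |sed -n '2p;4p'
python3 -c "
from h import *
panes(zb=0)"
```

```text
position: [0.5572, -0.0138, 0.1226]
ft_force: [-4.1, -0.3, 2.3]
position: [0.5577, -0.0142, 0.123]
ft_force: [-0.2, -0.0, -0.5]
position: [0.5573, -0.0141, 0.123]
ft_force: [-0.8, -0.1, 0.2]
position: [0.5572, -0.0141, 0.1229]
ft_force: [-0.1, -0.0, -0.2]
t 39.88 pos [557.1 -14.  122.9] xdir 1.2 tilt 0.04 F [ 0.3  0.3 -0.5] w 51.8 gf 0.0 q1,7 -0.89 -1.3
+ty (0.091, 0.1) 743 u mm p50,p90,p98 [43.  46.4 47.2]
-ty (0.091, 0.1) 671 u mm p50,p90,p98 [42.4 45.5 46.3]
+tx (0.012, 0.035) 218 u mm p50,p90,p98 [46.8 47.2 47.3]
+tx (0.035, 0.06) 266 u mm p50,p90,p98 [46.8 47.3 47.4]
+tx (0.06, 0.085) 329 u mm p50,p90,p98 [46.7 47.3 47.5]
+tx (0.091, 0.1) 1644 u mm p50,p90,p98 [42.6 46.3 46.5]
-tx (0.091, 0.1) 861 u mm p50,p90,p98 [41.4 44.1 44.6]
```

```bash
python3 -m crank '[{"tx":0,"ty":0,"tz":0,"turn":0},{"tx":0,"ty":0,"tz":0,"turn":0},{"tx":0,"ty":0,"tz":0,"turn":0},{"tx":0,"ty":0,"tz":0,"turn":0}]' 10 45|sed -n '5,6p'
python3 -m crank '[{"tx":0,"ty":0,"tz":-15,"turn":-1},{"tx":0,"ty":0,"tz":-25,"turn":-3},{"tx":0,"ty":0,"tz":-25,"turn":-5},{"tx":0,"ty":0,"tz":-25,"turn":-7},{"tx":0,"ty":0,"tz":-25,"turn":-9}]' |sed -n '2p;4p'
python3 -m crank '[{"tx":0,"ty":0,"tz":0,"turn":-2},{"tx":0,"ty":0,"tz":0,"turn":-4},{"tx":0,"ty":0,"tz":0,"turn":-6},{"tx":0,"ty":0,"tz":0,"turn":-8},{"tx":0,"ty":0,"tz":0,"turn":-9}]' |sed -n '2p;4p'
python3 -m crank '[{"tx":0,"ty":15,"tz":10,"turn":0},{"tx":0,"ty":30,"tz":20,"turn":0},{"tx":0,"ty":42,"tz":25,"turn":0},{"tx":0,"ty":48,"tz":25,"turn":0},{"tx":0,"ty":48,"tz":25,"turn":0}]'
for i in 1 2 3 4; do python3 -m crank '[{"tx":0,"ty":1,"tz":0,"turn":0},{"tx":0,"ty":2,"tz":0,"turn":0},{"tx":0,"ty":3,"tz":0,"turn":0},{"tx":0,"ty":4,"tz":0,"turn":0},{"tx":0,"ty":5,"tz":0,"turn":0}]' | sed -n '2p;4p'; done
for i in 1 2 3; do python3 -m crank '[{"tx":0,"ty":1,"tz":0,"turn":0},{"tx":0,"ty":2,"tz":0,"turn":0},{"tx":0,"ty":3,"tz":0,"turn":0},{"tx":0,"ty":3,"tz":0,"turn":0}]' | sed -n '2p;4p'; done
python3 -c "
from h import *
st()"
```

```text
grip_width: 0.271
grip_force: 45.0
position: [0.5556, -0.0141, 0.1466]
ft_force: [0.0, -0.1, -5.7]
position: [0.5555, -0.0142, 0.1464]
ft_force: [0.5, 0.4, -5.4]
time: 42.25
position: [0.6048, -0.0136, 0.123]
tool_rot: [-2.203, -2.24, 0.001]
ft_force: [-1.8, 0.2, 2.0]
grip_width: 0.272
grip_force: 44.9
position: [0.6065, -0.0136, 0.1235]
ft_force: [-13.1, -0.6, 15.0]
position: [0.6084, -0.0136, 0.1241]
ft_force: [-22.2, 0.6, 26.5]
position: [0.6169, -0.0133, 0.1235]
ft_force: [-13.1, 0.2, 14.5]
position: [0.6188, -0.0133, 0.1241]
ft_force: [-21.4, 0.4, 24.8]
position: [0.6256, -0.0131, 0.1234]
ft_force: [-9.7, 0.5, 10.6]
position: [0.6267, -0.0132, 0.1237]
ft_force: [-16.0, 0.0, 15.7]
position: [0.6275, -0.0132, 0.1239]
ft_force: [-22.6, 1.5, 23.5]
t 46.25 pos [627.5 -13.2 123.9] xdir 90.9 tilt 0.86 F [-22.6   1.5  23.5] w 23.5 gf 45.2 q1,7 -0.59 0.23
```

```bash
python3 -m crank '[{"tx":0,"ty":1,"tz":0,"turn":0},{"tx":0,"ty":2,"tz":0,"turn":0},{"tx":0,"ty":3,"tz":0,"turn":0},{"tx":0,"ty":3,"tz":0,"turn":0}]' | sed -n '2p;4p'
python3 -m crank '[{"tx":0,"ty":1,"tz":0,"turn":0},{"tx":0,"ty":1,"tz":0,"turn":0}]' | sed -n '2p;4p'
python3 -m crank '[{"tx":0,"ty":-15,"tz":0,"turn":0},{"tx":0,"ty":-45,"tz":0,"turn":0},{"tx":0,"ty":-81,"tz":-5,"turn":0},{"tx":0,"ty":-81,"tz":0,"turn":0},{"tx":0,"ty":-81,"tz":0,"turn":0}]'|sed -n '2p;4p'
python3 -m crank '[{"tx":0,"ty":0,"tz":0,"turn":0},{"tx":0,"ty":0,"tz":0,"turn":0},{"tx":0,"ty":0,"tz":0,"turn":0}]' 52|sed -n '2p;4p'
python3 -m crank '[{"tx":0,"ty":0,"tz":0,"turn":2},{"tx":0,"ty":0,"tz":0,"turn":4},{"tx":0,"ty":0,"tz":0,"turn":6},{"tx":0,"ty":0,"tz":0,"turn":8},{"tx":0,"ty":0,"tz":0,"turn":10}]' |sed -n '2p;4p'
python3 -m crank '[{"tx":0,"ty":0,"tz":0,"turn":2},{"tx":0,"ty":0,"tz":0,"turn":4},{"tx":0,"ty":0,"tz":0,"turn":6},{"tx":0,"ty":0,"tz":0,"turn":8},{"tx":0,"ty":0,"tz":0,"turn":8}]' |sed -n '2p;4p'
python3 -c "
from h import *
panes(zb=0)"
```

```text
position: [0.6287, -0.0132, 0.1243]
ft_force: [-27.0, 0.4, 29.4]
position: [0.6291, -0.0132, 0.1244]
ft_force: [-28.4, 0.9, 31.4]
position: [0.5564, -0.0137, 0.1227]
ft_force: [-4.3, -0.7, 2.1]
position: [0.5578, -0.0142, 0.123]
ft_force: [0.2, -0.6, -1.0]
position: [0.5575, -0.0142, 0.123]
ft_force: [0.2, 0.2, 0.7]
position: [0.5573, -0.0142, 0.1229]
ft_force: [0.6, -0.6, 0.4]
t 49.3 pos [557.2 -14.1 122.9] xdir 1.2 tilt 0.05 F [ 1.4 -0.4  0.5] w 52.3 gf 0.0 q1,7 -0.91 -1.29
+ty (0.091, 0.1) 660 u mm p50,p90,p98 [42.5 45.5 46.2]
-ty (0.091, 0.1) 753 u mm p50,p90,p98 [43.  46.3 47.1]
+tx (0.012, 0.035) 175 u mm p50,p90,p98 [48.  48.5 48.6]
+tx (0.035, 0.06) 241 u mm p50,p90,p98 [48.3 48.6 48.7]
+tx (0.06, 0.085) 288 u mm p50,p90,p98 [48.  48.6 48.7]
+tx (0.091, 0.1) 1434 u mm p50,p90,p98 [42.  45.1 45.3]
-tx (0.091, 0.1) 866 u mm p50,p90,p98 [41.3 44.  44.8]
```

Pane 3 is still about 2.5 mm proud because bench friction took the push. I'll press it again, hovering slightly with a firmer grip.

```bash
python3 -m crank '[{"tx":0,"ty":0,"tz":0,"turn":-2},{"tx":0,"ty":0,"tz":0,"turn":-4},{"tx":0,"ty":0,"tz":0,"turn":-6},{"tx":0,"ty":0,"tz":0,"turn":-8},{"tx":0,"ty":0,"tz":0,"turn":-10}]' |sed -n '2p;4p'
python3 -m crank '[{"tx":0,"ty":0,"tz":0,"turn":-2},{"tx":0,"ty":0,"tz":0,"turn":-4},{"tx":0,"ty":0,"tz":0,"turn":-6},{"tx":0,"ty":0,"tz":0,"turn":-8},{"tx":0,"ty":0,"tz":0,"turn":-8}]' |sed -n '2p;4p'
python3 -m crank '[{"tx":0,"ty":0,"tz":0,"turn":0},{"tx":0,"ty":0,"tz":0,"turn":0},{"tx":0,"ty":0,"tz":0,"turn":0},{"tx":0,"ty":0,"tz":0,"turn":0}]' 10 60|sed -n '5,6p'
python3 -m crank '[{"tx":0,"ty":15,"tz":-4,"turn":0},{"tx":0,"ty":30,"tz":-4,"turn":0},{"tx":0,"ty":42,"tz":-4,"turn":0},{"tx":0,"ty":54,"tz":-4,"turn":0},{"tx":0,"ty":54,"tz":-4,"turn":0}]'
for i in 1 2; do python3 -m crank '[{"tx":0,"ty":2,"tz":0,"turn":0},{"tx":0,"ty":4,"tz":0,"turn":0},{"tx":0,"ty":5,"tz":0,"turn":0},{"tx":0,"ty":6,"tz":0,"turn":0},{"tx":0,"ty":6,"tz":0,"turn":0}]' | sed -n '2p;4p'; done
for i in 1 2 3; do python3 -m crank '[{"tx":0,"ty":1,"tz":0,"turn":0},{"tx":0,"ty":2,"tz":0,"turn":0},{"tx":0,"ty":3,"tz":0,"turn":0},{"tx":0,"ty":3,"tz":0,"turn":0}]' | sed -n '2p;4p'; done
python3 -c "
from h import *
st()"
```

```text
position: [0.5571, -0.0142, 0.123]
ft_force: [-1.6, -0.0, -0.8]
position: [0.5571, -0.0142, 0.123]
ft_force: [0.1, -0.1, 0.5]
grip_width: 0.271
grip_force: 60.0
time: 51.68
position: [0.6115, -0.0133, 0.1264]
tool_rot: [2.202, 2.24, -0.001]
ft_force: [-0.7, 0.4, -5.4]
grip_width: 0.273
grip_force: 60.0
position: [0.6169, -0.0131, 0.1269]
ft_force: [-0.4, -0.8, -5.6]
position: [0.6229, -0.013, 0.1268]
ft_force: [-0.1, 0.2, -5.3]
position: [0.6259, -0.013, 0.1268]
ft_force: [-0.4, 0.1, -6.1]
position: [0.6278, -0.013, 0.1266]
ft_force: [-4.8, -0.3, -3.2]
position: [0.6305, -0.0129, 0.1266]
ft_force: [-5.4, 0.4, -1.9]
t 54.42 pos [630.5 -12.9 126.6] xdir 90.9 tilt 0.18 F [-5.4  0.4 -1.9] w 23.4 gf 60.0 q1,7 -0.59 0.23
```

```bash
for i in 1 2 3; do python3 -m crank '[{"tx":0,"ty":1,"tz":0,"turn":0},{"tx":0,"ty":2,"tz":0,"turn":0},{"tx":0,"ty":2,"tz":0,"turn":0}]' | sed -n '2p;4p'; done
```

```text
position: [0.6306, -0.013, 0.1265]
ft_force: [-12.0, 0.7, 2.1]
position: [0.6308, -0.013, 0.1264]
ft_force: [-17.3, 0.9, 6.2]
position: [0.6309, -0.013, 0.1265]
ft_force: [-23.8, 1.1, 10.5]
```

```bash
python3 -m crank '[{"tx":0,"ty":-15,"tz":0,"turn":0},{"tx":0,"ty":-45,"tz":0,"turn":0},{"tx":0,"ty":-81,"tz":0,"turn":0},{"tx":0,"ty":-81,"tz":4,"turn":0},{"tx":0,"ty":-81,"tz":4,"turn":0}]'|sed -n '2p;4p'
python3 -m crank '[{"tx":0,"ty":0,"tz":0,"turn":0},{"tx":0,"ty":0,"tz":0,"turn":0},{"tx":0,"ty":0,"tz":0,"turn":0}]' 52|sed -n '2p;4p'
python3 -m crank '[{"tx":0,"ty":0,"tz":0,"turn":2},{"tx":0,"ty":0,"tz":0,"turn":4},{"tx":0,"ty":0,"tz":0,"turn":6},{"tx":0,"ty":0,"tz":0,"turn":8},{"tx":0,"ty":0,"tz":0,"turn":10}]' |sed -n '2p;4p'
python3 -m crank '[{"tx":0,"ty":0,"tz":0,"turn":2},{"tx":0,"ty":0,"tz":0,"turn":4},{"tx":0,"ty":0,"tz":0,"turn":6},{"tx":0,"ty":0,"tz":0,"turn":8},{"tx":0,"ty":0,"tz":0,"turn":8}]' |sed -n '2p;4p'
python3 -c "
from h import *
panes(zb=0)" | grep -e +tx -e pos
python3 -m crank '[{"tx":0,"ty":0,"tz":0,"turn":0},{"tx":0,"ty":0,"tz":0,"turn":0},{"tx":0,"ty":0,"tz":0,"turn":0},{"tx":0,"ty":0,"tz":0,"turn":0}]' 10 60|sed -n '5,6p'
python3 -m crank '[{"tx":0,"ty":0,"tz":-15,"turn":-1},{"tx":0,"ty":0,"tz":-25,"turn":-3},{"tx":0,"ty":0,"tz":-25,"turn":-5},{"tx":0,"ty":0,"tz":-25,"turn":-7},{"tx":0,"ty":0,"tz":-25,"turn":-9}]' |sed -n '2p;4p'
python3 -m crank '[{"tx":0,"ty":0,"tz":0,"turn":-2},{"tx":0,"ty":0,"tz":0,"turn":-4},{"tx":0,"ty":0,"tz":0,"turn":-6},{"tx":0,"ty":0,"tz":0,"turn":-8},{"tx":0,"ty":0,"tz":0,"turn":-9}]' |sed -n '2p;4p'
python3 -m crank '[{"tx":0,"ty":15,"tz":10,"turn":0},{"tx":0,"ty":30,"tz":19,"turn":0},{"tx":0,"ty":42,"tz":21,"turn":0},{"tx":0,"ty":48,"tz":21,"turn":0},{"tx":0,"ty":48,"tz":21,"turn":0}]'
for i in 1 2 3 4; do python3 -m crank '[{"tx":0,"ty":1,"tz":0,"turn":0},{"tx":0,"ty":2,"tz":0,"turn":0},{"tx":0,"ty":3,"tz":0,"turn":0},{"tx":0,"ty":4,"tz":0,"turn":0},{"tx":0,"ty":5,"tz":0,"turn":0}]' | sed -n '2p;4p'; done
```

```text
position: [0.558, -0.0139, 0.1233]
ft_force: [2.0, 0.3, -5.2]
position: [0.5578, -0.0143, 0.1234]
ft_force: [-0.1, 0.1, -0.5]
position: [0.5573, -0.0142, 0.1231]
ft_force: [-0.3, 0.2, 0.1]
position: [0.5572, -0.0141, 0.123]
ft_force: [-0.5, -0.2, 0.2]
t 57.85 pos [557.2 -14.1 122.9] xdir 1.2 tilt 0.04 F [-0.5  0.8  0.2] w 52.3 gf 0.0 q1,7 -0.91 -1.29
+tx (0.012, 0.035) 178 u mm p50,p90,p98 [48.  48.7 48.7]
+tx (0.035, 0.06) 236 u mm p50,p90,p98 [48.3 48.7 48.8]
+tx (0.06, 0.085) 271 u mm p50,p90,p98 [48.1 48.6 48.8]
+tx (0.091, 0.1) 1868 u mm p50,p90,p98 [43.4 47.4 47.9]
grip_width: 0.272
grip_force: 60.0
position: [0.5556, -0.0141, 0.1466]
ft_force: [0.9, 0.8, -4.7]
position: [0.5555, -0.0143, 0.1464]
ft_force: [0.1, 0.1, -5.2]
time: 60.22
position: [0.605, -0.0135, 0.1269]
tool_rot: [2.203, 2.24, -0.001]
ft_force: [0.1, 0.2, -6.0]
grip_width: 0.272
grip_force: 60.0
position: [0.6099, -0.0132, 0.1268]
ft_force: [1.0, -0.5, -5.6]
position: [0.6149, -0.0131, 0.1268]
ft_force: [0.6, 0.5, -5.2]
position: [0.6199, -0.0131, 0.1268]
ft_force: [-0.3, -0.3, -7.2]
position: [0.6249, -0.013, 0.1268]
ft_force: [0.4, -1.0, -5.2]
```

```bash
for i in 1 2 3 4; do python3 -m crank '[{"tx":0,"ty":1,"tz":0,"turn":0},{"tx":0,"ty":2,"tz":0,"turn":0},{"tx":0,"ty":3,"tz":0,"turn":0},{"tx":0,"ty":3,"tz":0,"turn":0}]' | sed -n '2p;4p'; done
```

```text
position: [0.6262, -0.013, 0.1265]
ft_force: [-6.2, -0.1, -2.9]
position: [0.6292, -0.013, 0.1265]
ft_force: [-6.9, 0.2, -1.6]
position: [0.6306, -0.013, 0.1265]
ft_force: [-10.3, -0.0, 1.0]
position: [0.6308, -0.0131, 0.1262]
ft_force: [-18.3, 1.0, 7.0]
```

```bash
python3 -m crank '[{"tx":0,"ty":1,"tz":0,"turn":0},{"tx":0,"ty":2,"tz":0,"turn":0},{"tx":0,"ty":2,"tz":0,"turn":0}]' | sed -n '2p;4p'
python3 -m crank '[{"tx":0,"ty":-15,"tz":0,"turn":0},{"tx":0,"ty":-45,"tz":0,"turn":0},{"tx":0,"ty":-82,"tz":0,"turn":0},{"tx":0,"ty":-82,"tz":4,"turn":0},{"tx":0,"ty":-82,"tz":4,"turn":0}]'|sed -n '2p;4p'
python3 -m crank '[{"tx":0,"ty":0,"tz":0,"turn":0},{"tx":0,"ty":0,"tz":0,"turn":0},{"tx":0,"ty":0,"tz":0,"turn":0}]' 52|sed -n '2p;4p'
python3 -m crank '[{"tx":0,"ty":0,"tz":0,"turn":2},{"tx":0,"ty":0,"tz":0,"turn":4},{"tx":0,"ty":0,"tz":0,"turn":6},{"tx":0,"ty":0,"tz":0,"turn":8},{"tx":0,"ty":0,"tz":0,"turn":10}]' |sed -n '2p;4p'
python3 -m crank '[{"tx":0,"ty":0,"tz":0,"turn":2},{"tx":0,"ty":0,"tz":0,"turn":4},{"tx":0,"ty":0,"tz":0,"turn":6},{"tx":0,"ty":0,"tz":0,"turn":8},{"tx":0,"ty":0,"tz":0,"turn":8}]' |sed -n '2p;4p'
python3 -c "
from h import *
panes(zb=0)" | grep -e +tx -e pos
python3 -m crank '[{"tx":0,"ty":0,"tz":0,"turn":0},{"tx":0,"ty":0,"tz":0,"turn":0},{"tx":0,"ty":0,"tz":0,"turn":0},{"tx":0,"ty":0,"tz":0,"turn":0}]' 10 60|sed -n '5,6p'
python3 -m crank '[{"tx":0,"ty":0,"tz":-25,"turn":0},{"tx":0,"ty":0,"tz":-50,"turn":0},{"tx":0,"ty":0,"tz":-60,"turn":0},{"tx":0,"ty":0,"tz":-60,"turn":0}]' |sed -n '2p;4p'
python3 - <<'E'
from h import *
p,d=snap('top');P=cloud('top',d)
m=(P[...,2]<.022)&(p[...,0].astype(int)-p[...,2]>35)&(P[...,1]<-.17)&(P[...,0]>.49)&(P[...,0]<.72)&(P[...,1]>-.5)
q=(P[m][:,:2]*1000).astype(np.float32);print(cv2.minAreaRect(q),P[m].mean(0).round(3))
go((595,-382,183,1))
E
```

```text
position: [0.631, -0.0131, 0.1264]
ft_force: [-25.3, 0.5, 12.1]
position: [0.5576, -0.0141, 0.1234]
ft_force: [0.4, -0.5, -6.1]
position: [0.5577, -0.0142, 0.1233]
ft_force: [0.3, -0.7, -0.1]
position: [0.5573, -0.0141, 0.1231]
ft_force: [-0.0, -0.1, -0.2]
position: [0.5572, -0.0141, 0.1229]
ft_force: [0.4, -1.7, 0.2]
t 67.4 pos [557.1 -14.1 122.9] xdir 1.2 tilt 0.03 F [-0.3  0.4 -0.1] w 52.1 gf 0.0 q1,7 -0.93 -1.27
+tx (0.012, 0.035) 186 u mm p50,p90,p98 [47.9 48.1 48.3]
+tx (0.035, 0.06) 238 u mm p50,p90,p98 [48.1 48.4 48.5]
+tx (0.06, 0.085) 313 u mm p50,p90,p98 [47.8 48.3 48.4]
+tx (0.091, 0.1) 1849 u mm p50,p90,p98 [43.2 47.4 47.6]
grip_width: 0.27
grip_force: 60.0
position: [0.5566, -0.014, 0.1825]
ft_force: [0.7, -0.1, -6.4]
((592.6408081054688, -323.8360290527344), (159.55355834960938, 250.49127197265625), 1.1226860284805298) [ 0.591 -0.325  0.011]
t 68.45 pos [556.2 -13.9 181.9] xdir 1.0 tilt 0.08 F [-0.5  0.4 -5.9] w 23.7 gf 60.0 q1,7 -0.99 -1.34
-> (595, -382, 183, 1) [ 32.6 368.7  -1.1] turn -0.01 rows>= 5.9
```

```bash
python3 -m crank '[{"tx":5,"ty":50,"tz":0,"turn":0},{"tx":10,"ty":100,"tz":0,"turn":0},{"tx":15,"ty":155,"tz":0,"turn":0},{"tx":20,"ty":210,"tz":0,"turn":0},{"tx":24,"ty":260,"tz":0,"turn":0}]'|sed -n '2p'
python3 -m crank '[{"tx":3,"ty":45,"tz":0,"turn":0},{"tx":6,"ty":85,"tz":0,"turn":0},{"tx":8,"ty":108,"tz":0,"turn":0},{"tx":8,"ty":108,"tz":0,"turn":0},{"tx":8,"ty":108,"tz":20,"turn":0}]'
python3 -c "
from h import *
go((593,-382,140,1),(593,-382,135,1))"
```

```text
position: [0.5845, -0.2752, 0.1808]
time: 69.7
position: [0.5958, -0.3812, 0.1622]
tool_rot: [-3.141, -0.027, -0.002]
ft_force: [0.7, 0.1, -5.6]
grip_width: 0.269
grip_force: 60.0
t 69.7 pos [ 595.8 -381.2  162.2] xdir 1.0 tilt 0.08 F [ 0.7  0.1 -5.6] w 23.4 gf 60.0 q1,7 -0.11 -0.66
-> (593, -382, 140, 1) [-2.8  0.8 22.2] turn -0.0 rows>= 0.4
-> (593, -382, 135, 1) [0. 0. 5.] turn 0.0 rows>= 0.1
```

```bash
python3 -m crank '[{"tx":-3,"ty":1,"tz":10,"turn":0},{"tx":-3,"ty":1,"tz":20,"turn":0},{"tx":-3,"ty":1,"tz":26,"turn":0},{"tx":-3,"ty":1,"tz":26,"turn":0},{"tx":-3,"ty":1,"tz":26,"turn":0}]'|sed -n '2p;4p'
python3 -m crank '[{"tx":0,"ty":0,"tz":0,"turn":0},{"tx":0,"ty":0,"tz":0,"turn":0},{"tx":0,"ty":0,"tz":0,"turn":0}]' 52|sed -n '2p;4p'
python3 -m crank '[{"tx":0,"ty":0,"tz":-20,"turn":0},{"tx":0,"ty":0,"tz":-55,"turn":0},{"tx":0,"ty":-30,"tz":-80,"turn":0},{"tx":0,"ty":-80,"tz":-80,"turn":0},{"tx":0,"ty":-140,"tz":-80,"turn":0}]'|sed -n '2p'
python3 - <<'E'
from h import *
p,d=snap('top','t3.png');P=cloud('top',d)
print('a',rect(P,(.593,-.382),.03,.03,.13,.155))
print('b',rect(P,(.41,.317),.05,.05,.12,.14))
for c in ('top',):
  for q in ('lantern_a','block','spool','brush'): print(q,[(np.round(r['xyz'],3).tolist(),round(r['confidence'],2)) for r in ctrl.mark_of(c,q)])
go((490,100,205,31),(410,316,170,31))
E
```

```text
position: [0.5923, -0.3828, 0.1374]
ft_force: [-0.1, -0.1, -6.7]
position: [0.5924, -0.3831, 0.1379]
ft_force: [0.2, -0.6, 0.0]
position: [0.5897, -0.243, 0.219]
a None
b (175, 'ctr', 411.1, 315.5, 'size', 25, 25, 'ang', 29.7, 'pca', np.float64(145.1), 'mean', [411.0, 314.4, 129.0])
lantern_a [([0.416, 0.316, 0.001], 0.91)]
block [([0.408, -0.34, 0.004], 0.59)]
spool [([0.332, 0.09, -0.002], 0.86), ([0.755, 0.132, 0.001], 0.73)]
brush [([0.346, -0.298, 0.003], 0.59)]
t 71.58 pos [ 590.  -242.9  218.2] xdir 1.0 tilt 0.11 F [ 1.  -0.4 -0.6] w 51.8 gf 0.0 q1,7 -0.44 -0.89
-> (490, 100, 205, 31) [ -94.  -344.6   13.2] turn -6.0 rows>= 5.7
-> (410, 316, 170, 31) [  42.7 -226.4   35. ] turn 0.0 rows>= 3.7
```

View pics/t3.png

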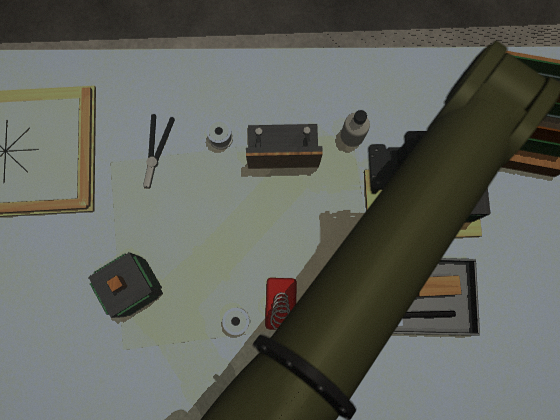

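Lantern b at (113,283) is unmoved; lantern a on the board is hidden by the arm. Going for b.

```bash
python3 -m crank '[{"tx":-15,"ty":-57,"tz":0,"turn":0},{"tx":-30,"ty":-114,"tz":0,"turn":-1},{"tx":-45,"ty":-171,"tz":0,"turn":-2},{"tx":-60,"ty":-228,"tz":0,"turn":-4},{"tx":-75,"ty":-285,"tz":0,"turn":-6}]' 52|sed -n 2p
python3 -c "
from h import *
p,d=snap('top');P=cloud('top',d);print('a',rect(P,(.593,-.382),.03,.03,.13,.155))
go((411,315,165,31),)"
```

```text
position: [0.51, 0.04, 0.2176]
a (176, 'ctr', 592.0, -380.9, 'size', 25, 25, 'ang', 1.6, 'pca', np.float64(49.4), 'mean', [591.6, -380.1, 140.0])
t 72.25 pos [507.7  49.7 217.2] xdir 31.9 tilt 0.34 F [-1.6  5.4 -1. ] w 51.7 gf 0.0 q1,7 -1.17 -1.12
-> (411, 315, 165, 31) [  58.2 -276.3   52.2] turn 0.18 rows>= 4.6
```

```bash
python3 -m crank '[{"tx":12,"ty":-56,"tz":0,"turn":0},{"tx":24,"ty":-112,"tz":10,"turn":0},{"tx":36,"ty":-168,"tz":20,"turn":0},{"tx":48,"ty":-224,"tz":35,"turn":0},{"tx":58,"ty":-276,"tz":45,"turn":0.2}]' 52|sed -n 2p
python3 -m crank '[{"tx":0,"ty":0,"tz":0,"turn":0},{"tx":0,"ty":0,"tz":0,"turn":0}]' 52|sed -n 2p
python3 -c "
from h import *
go((411,315,123,31),)"
```

```text
position: [0.419, 0.3073, 0.172]
position: [0.4196, 0.3055, 0.1722]
t 73.12 pos [419.6 305.5 172.2] xdir 29.7 tilt 0.08 F [-0.5 -0.3  0.4] w 52.4 gf 0.0 q1,7 -1.44 -1.66
-> (411, 315, 123, 31) [ -2.8 -12.6  49.2] turn -0.25 rows>= 0.8
```

```bash
python3 -m crank '[{"tx":-3,"ty":-12.5,"tz":5,"turn":-0.2},{"tx":-3,"ty":-12.5,"tz":15,"turn":-0.2},{"tx":-3,"ty":-12.5,"tz":40,"turn":-0.2},{"tx":-3,"ty":-12.5,"tz":49,"turn":-0.2},{"tx":-3,"ty":-12.5,"tz":49,"turn":-0.2}]' 52|sed -n '2p;4p'
python3 -m crank '[{"tx":0,"ty":0,"tz":0,"turn":0},{"tx":0,"ty":0,"tz":0,"turn":0},{"tx":0,"ty":0,"tz":0,"turn":0},{"tx":0,"ty":0,"tz":0,"turn":0}]' 10 60
python3 -m crank '[{"tx":0,"ty":0,"tz":-20,"turn":0},{"tx":0,"ty":0,"tz":-40,"turn":0},{"tx":0,"ty":0,"tz":-40,"turn":0}]'|sed -n '2,6p'
python3 -c "
from h import *
go((555,-13,163,0.9),(555,-13,148,90.9))"
```

```text
position: [0.4086, 0.3163, 0.1223]
ft_force: [0.2, 0.7, -0.3]
time: 74.25
position: [0.4095, 0.3163, 0.1231]
tool_rot: [3.027, 0.838, 0.001]
ft_force: [1.6, -1.7, 2.2]
grip_width: 0.273
grip_force: 59.8
position: [0.409, 0.3175, 0.1633]
tool_rot: [-3.026, -0.838, -0.002]
ft_force: [0.6, 0.2, -5.0]
grip_width: 0.27
grip_force: 59.8
t 74.62 pos [409.  317.5 163.3] xdir 31.0 tilt 0.11 F [ 0.6  0.2 -5. ] w 23.5 gf 59.8 q1,7 -1.46 -1.66
-> (555, -13, 163, 0.9) [-4.490e+01  3.585e+02  3.000e-01] turn 6.01 rows>= 5.8
-> (555, -13, 148, 90.9) [ 0.  0. 15.] turn -18.0 rows>= 8.4
```

```bash
python3 -m crank '[{"tx":-7,"ty":55,"tz":0,"turn":0},{"tx":-14,"ty":110,"tz":0,"turn":0},{"tx":-21,"ty":165,"tz":0,"turn":0},{"tx":-28,"ty":220,"tz":0,"turn":0},{"tx":-34,"ty":270,"tz":0,"turn":0}]'|sed -n 2p
python3 -m crank '[{"tx":-4,"ty":30,"tz":0,"turn":-2},{"tx":-8,"ty":60,"tz":0,"turn":-4},{"tx":-11,"ty":88,"tz":0,"turn":-6},{"tx":-11,"ty":88,"tz":0,"turn":-8},{"tx":-11,"ty":88,"tz":0,"turn":-10}]'|sed -n 2p
python3 -m crank '[{"tx":0,"ty":0,"tz":0,"turn":-2},{"tx":0,"ty":0,"tz":0,"turn":-2}]'|sed -n 2p
python3 -c "
from h import *
go((556,-13,127,90.9),)"
```

```text
position: [0.518, 0.0661, 0.1615]
position: [0.5533, -0.0136, 0.1609]
position: [0.5534, -0.013, 0.1613]
t 76.12 pos [553.4 -13.  161.3] xdir 90.9 tilt 0.13 F [ 0.4  0.1 -5.3] w 23.1 gf 59.8 q1,7 -0.79 0.16
-> (556, -13, 127, 90.9) [-0.   2.6 34.3] turn -0.01 rows>= 0.6
```

Now press side 1 of lantern b, hovering about 4 mm.

```bash
python3 -m crank '[{"tx":0,"ty":15,"tz":12,"turn":0},{"tx":0,"ty":30,"tz":25,"turn":0},{"tx":0,"ty":45,"tz":34,"turn":0},{"tx":0,"ty":51,"tz":34.5,"turn":0},{"tx":0,"ty":51,"tz":34.5,"turn":0}]'|sed -n '2,6p'
for i in 1 2 3 4; do python3 -m crank '[{"tx":0,"ty":1,"tz":0,"turn":0},{"tx":0,"ty":2,"tz":0,"turn":0},{"tx":0,"ty":3,"tz":0,"turn":0},{"tx":0,"ty":4,"tz":0,"turn":0},{"tx":0,"ty":5,"tz":0,"turn":0}]' | sed -n '2p;4p'; done
for i in 1 2; do python3 -m crank '[{"tx":0,"ty":1,"tz":0,"turn":0},{"tx":0,"ty":2,"tz":0,"turn":0},{"tx":0,"ty":3,"tz":0,"turn":0},{"tx":0,"ty":3,"tz":0,"turn":0}]' | sed -n '2p;4p'; done
```

```text
position: [0.6053, -0.0124, 0.128]
tool_rot: [-2.204, -2.238, 0.001]
ft_force: [0.4, -0.2, -4.4]
grip_width: 0.268
grip_force: 59.8
position: [0.6105, -0.0123, 0.1284]
ft_force: [-0.2, 0.6, -5.5]
position: [0.6155, -0.0122, 0.1283]
ft_force: [-0.1, 0.1, -4.9]
position: [0.6205, -0.0121, 0.1283]
ft_force: [0.1, 0.4, -3.9]
position: [0.6247, -0.012, 0.1282]
ft_force: [-2.8, 0.7, -2.5]
position: [0.6266, -0.0119, 0.1279]
ft_force: [-5.1, 0.2, -1.5]
position: [0.6297, -0.0118, 0.1279]
ft_force: [-5.5, 1.3, -1.3]
```

```bash
for i in 1 2 3; do python3 -m crank '[{"tx":0,"ty":1,"tz":0,"turn":0},{"tx":0,"ty":2,"tz":0,"turn":0},{"tx":0,"ty":2,"tz":0,"turn":0}]' | sed -n '2p;4p'; done
```

```text
position: [0.6302, -0.0117, 0.1276]
ft_force: [-9.8, 0.9, 0.9]
position: [0.6305, -0.0116, 0.1274]
ft_force: [-13.6, 2.4, 3.6]
position: [0.6306, -0.0117, 0.1271]
ft_force: [-19.6, 1.3, 6.8]
```

```bash
python3 -m crank '[{"tx":0,"ty":-15,"tz":0,"turn":0},{"tx":0,"ty":-45,"tz":0,"turn":0},{"tx":0,"ty":-81,"tz":0,"turn":0},{"tx":0,"ty":-81,"tz":5,"turn":0},{"tx":0,"ty":-81,"tz":5,"turn":0}]'|sed -n '2p;4p'
python3 -m crank '[{"tx":0,"ty":0,"tz":0,"turn":0},{"tx":0,"ty":0,"tz":0,"turn":0},{"tx":0,"ty":0,"tz":0,"turn":0}]' 52|sed -n '2p;4p'
python3 -m crank '[{"tx":0,"ty":0,"tz":0,"turn":2},{"tx":0,"ty":0,"tz":0,"turn":4},{"tx":0,"ty":0,"tz":0,"turn":6},{"tx":0,"ty":0,"tz":0,"turn":8},{"tx":0,"ty":0,"tz":0,"turn":10}]' |sed -n '2p;4p'
python3 -m crank '[{"tx":0,"ty":0,"tz":0,"turn":2},{"tx":0,"ty":0,"tz":0,"turn":4},{"tx":0,"ty":0,"tz":0,"turn":6},{"tx":0,"ty":0,"tz":0,"turn":8},{"tx":0,"ty":0,"tz":0,"turn":8}]' |sed -n '2p;4p'
python3 -c "
from h import *
panes(zb=0)" | grep -e +tx -e pos
python3 -m crank '[{"tx":0,"ty":0,"tz":0,"turn":0},{"tx":0,"ty":0,"tz":0,"turn":0},{"tx":0,"ty":0,"tz":0,"turn":0},{"tx":0,"ty":0,"tz":0,"turn":0}]' 10 60|sed -n '5,6p'
python3 -m crank '[{"tx":0,"ty":0,"tz":-15,"turn":-1},{"tx":0,"ty":0,"tz":-25,"turn":-3},{"tx":0,"ty":0,"tz":-25,"turn":-5},{"tx":0,"ty":0,"tz":-25,"turn":-7},{"tx":0,"ty":0,"tz":-25,"turn":-9}]' |sed -n '2p;4p'
python3 -m crank '[{"tx":0,"ty":0,"tz":0,"turn":-2},{"tx":0,"ty":0,"tz":0,"turn":-4},{"tx":0,"ty":0,"tz":0,"turn":-6},{"tx":0,"ty":0,"tz":0,"turn":-8},{"tx":0,"ty":0,"tz":0,"turn":-9}]' |sed -n '2,6p'
```

```text
position: [0.5572, -0.013, 0.1236]
ft_force: [-0.0, 0.3, -5.4]
position: [0.5573, -0.0134, 0.1239]
ft_force: [-0.3, 0.4, 0.1]
position: [0.5568, -0.0132, 0.1236]
ft_force: [-0.3, 0.1, 0.4]
position: [0.5567, -0.0133, 0.1235]
ft_force: [0.7, 0.1, 0.5]
t 83.67 pos [556.7 -13.2 123.4] xdir 1.2 tilt 0.03 F [-0.4 -0.2 -0.1] w 51.8 gf 0.0 q1,7 -0.99 -1.23
+tx (0.012, 0.035) 180 u mm p50,p90,p98 [48.9 49.6 49.7]
+tx (0.035, 0.06) 224 u mm p50,p90,p98 [49.2 49.4 49.7]
+tx (0.06, 0.085) 277 u mm p50,p90,p98 [49.  49.6 49.7]
+tx (0.091, 0.1) 2045 u mm p50,p90,p98 [43.6 48.2 48.8]
grip_width: 0.271
grip_force: 59.9
position: [0.5553, -0.0133, 0.1472]
ft_force: [-0.2, -0.4, -5.0]
position: [0.5553, -0.0134, 0.1471]
tool_rot: [-2.198, -2.243, 0.003]
ft_force: [-0.5, 0.4, -3.8]
grip_width: 0.269
grip_force: 59.9
```

```bash
python3 -m crank '[{"tx":0,"ty":15,"tz":10,"turn":0},{"tx":0,"ty":30,"tz":19,"turn":0},{"tx":0,"ty":42,"tz":20,"turn":0},{"tx":0,"ty":50,"tz":20,"turn":0},{"tx":0,"ty":50,"tz":20,"turn":0}]'|sed -n '2,6p'
for i in 1 2 3 4; do python3 -m crank '[{"tx":0,"ty":1,"tz":0,"turn":0},{"tx":0,"ty":2,"tz":0,"turn":0},{"tx":0,"ty":3,"tz":0,"turn":0},{"tx":0,"ty":4,"tz":0,"turn":0},{"tx":0,"ty":5,"tz":0,"turn":0}]' | sed -n '2p;4p'; done
for i in 1 2 3; do python3 -m crank '[{"tx":0,"ty":1,"tz":0,"turn":0},{"tx":0,"ty":2,"tz":0,"turn":0},{"tx":0,"ty":3,"tz":0,"turn":0},{"tx":0,"ty":3,"tz":0,"turn":0}]' | sed -n '2p;4p'; done
```

```text
position: [0.6068, -0.0125, 0.1285]
tool_rot: [2.202, 2.24, -0.0]
ft_force: [0.1, -0.3, -4.2]
grip_width: 0.272
grip_force: 59.9
position: [0.6114, -0.0122, 0.1283]
ft_force: [-0.2, -0.0, -4.8]
position: [0.6165, -0.0122, 0.1283]
ft_force: [0.3, 0.4, -4.7]
position: [0.6215, -0.0121, 0.1283]
ft_force: [0.5, 0.4, -4.9]
position: [0.6265, -0.012, 0.1283]
ft_force: [-0.2, -0.5, -4.7]
position: [0.6278, -0.012, 0.128]
ft_force: [-5.3, -0.6, -2.3]
position: [0.6304, -0.012, 0.1279]
ft_force: [-7.3, 0.9, -0.9]
position: [0.6307, -0.012, 0.1275]
ft_force: [-13.4, 1.5, 3.3]
```

Two more small steps to about 20 N, then the verify/regrasp cycle again.

```bash
python3 -m crank '[{"tx":0,"ty":1,"tz":0,"turn":0},{"tx":0,"ty":2,"tz":0,"turn":0},{"tx":0,"ty":3,"tz":0,"turn":0},{"tx":0,"ty":3,"tz":0,"turn":0}]' | sed -n '2p;4p'
python3 -m crank '[{"tx":0,"ty":-15,"tz":0,"turn":0},{"tx":0,"ty":-45,"tz":0,"turn":0},{"tx":0,"ty":-82,"tz":0,"turn":0},{"tx":0,"ty":-82,"tz":5,"turn":0},{"tx":0,"ty":-82,"tz":5,"turn":0}]'|sed -n '2p;4p'
python3 -m crank '[{"tx":0,"ty":0,"tz":0,"turn":0},{"tx":0,"ty":0,"tz":0,"turn":0},{"tx":0,"ty":0,"tz":0,"turn":0}]' 52|sed -n '2p;4p'
python3 -m crank '[{"tx":0,"ty":0,"tz":0,"turn":2},{"tx":0,"ty":0,"tz":0,"turn":4},{"tx":0,"ty":0,"tz":0,"turn":6},{"tx":0,"ty":0,"tz":0,"turn":8},{"tx":0,"ty":0,"tz":0,"turn":10}]' |sed -n '2p;4p'
python3 -m crank '[{"tx":0,"ty":0,"tz":0,"turn":2},{"tx":0,"ty":0,"tz":0,"turn":4},{"tx":0,"ty":0,"tz":0,"turn":6},{"tx":0,"ty":0,"tz":0,"turn":8},{"tx":0,"ty":0,"tz":0,"turn":8}]' |sed -n '2p;4p'
python3 -c "
from h import *
panes(zb=0)" | grep -e +tx -e pos
python3 -m crank '[{"tx":0,"ty":0,"tz":0,"turn":0},{"tx":0,"ty":0,"tz":0,"turn":0},{"tx":0,"ty":0,"tz":0,"turn":0},{"tx":0,"ty":0,"tz":0,"turn":0}]' 10 60|sed -n '5,6p'
python3 -m crank '[{"tx":0,"ty":0,"tz":-15,"turn":-1},{"tx":0,"ty":0,"tz":-25,"turn":-3},{"tx":0,"ty":0,"tz":-25,"turn":-5},{"tx":0,"ty":0,"tz":-25,"turn":-7},{"tx":0,"ty":0,"tz":-25,"turn":-9}]' |sed -n '2p;4p'
python3 -m crank '[{"tx":0,"ty":0,"tz":0,"turn":-2},{"tx":0,"ty":0,"tz":0,"turn":-4},{"tx":0,"ty":0,"tz":0,"turn":-6},{"tx":0,"ty":0,"tz":0,"turn":-8},{"tx":0,"ty":0,"tz":0,"turn":-9}]' |sed -n '2,6p'
```

```text
position: [0.631, -0.0121, 0.1273]
ft_force: [-21.2, 0.5, 8.2]
position: [0.5573, -0.0131, 0.1239]
ft_force: [0.3, -0.4, -4.0]
position: [0.5573, -0.0133, 0.1238]
ft_force: [-0.7, 0.3, 0.0]
position: [0.5569, -0.0132, 0.1236]
ft_force: [0.3, 1.0, -0.5]
position: [0.5567, -0.0132, 0.1234]
ft_force: [-0.0, 0.5, -0.6]
t 92.85 pos [556.7 -13.2 123.4] xdir 1.2 tilt 0.03 F [0.3 0.4 0.2] w 51.9 gf 0.0 q1,7 -0.99 -1.22
+tx (0.012, 0.035) 191 u mm p50,p90,p98 [47.8 48.  48.3]
+tx (0.035, 0.06) 241 u mm p50,p90,p98 [47.9 48.2 48.4]
+tx (0.06, 0.085) 295 u mm p50,p90,p98 [47.7 48.2 48.4]
+tx (0.091, 0.1) 1783 u mm p50,p90,p98 [42.9 46.9 47.5]
grip_width: 0.272
grip_force: 59.9
position: [0.5553, -0.0133, 0.1472]
ft_force: [-0.8, 0.2, -6.1]
position: [0.5552, -0.0135, 0.1471]
tool_rot: [-2.198, -2.243, 0.003]
ft_force: [0.5, 0.3, -5.5]
grip_width: 0.272
grip_force: 59.9
```

Flush (47.8 against 47.5 mm). Side 3.

```bash
python3 -m crank '[{"tx":0,"ty":15,"tz":10,"turn":0},{"tx":0,"ty":30,"tz":19,"turn":0},{"tx":0,"ty":42,"tz":20,"turn":0},{"tx":0,"ty":50,"tz":20,"turn":0},{"tx":0,"ty":50,"tz":20,"turn":0}]'|sed -n '2,6p'
for i in 1 2 3 4; do python3 -m crank '[{"tx":0,"ty":1,"tz":0,"turn":0},{"tx":0,"ty":2,"tz":0,"turn":0},{"tx":0,"ty":3,"tz":0,"turn":0},{"tx":0,"ty":4,"tz":0,"turn":0},{"tx":0,"ty":5,"tz":0,"turn":0}]' | sed -n '2p;4p'; done
for i in 1 2 3; do python3 -m crank '[{"tx":0,"ty":1,"tz":0,"turn":0},{"tx":0,"ty":2,"tz":0,"turn":0},{"tx":0,"ty":3,"tz":0,"turn":0},{"tx":0,"ty":3,"tz":0,"turn":0}]' | sed -n '2p;4p'; done
```

```text
position: [0.6068, -0.0125, 0.1285]
tool_rot: [2.202, 2.239, -0.0]
ft_force: [-0.8, 0.2, -6.3]
grip_width: 0.272
grip_force: 59.9
position: [0.6114, -0.0122, 0.1284]
ft_force: [-0.1, 0.7, -4.3]
position: [0.6164, -0.0122, 0.1283]
ft_force: [-0.5, -0.2, -5.7]
position: [0.6215, -0.0121, 0.1283]
ft_force: [1.1, 0.4, -4.9]
position: [0.625, -0.012, 0.1281]
ft_force: [-6.3, 0.7, -2.0]
position: [0.6277, -0.0121, 0.1279]
ft_force: [-6.0, -0.0, -2.4]
position: [0.6305, -0.0119, 0.1279]
ft_force: [-6.5, -0.4, -2.2]
position: [0.6308, -0.0121, 0.1276]
ft_force: [-13.0, 0.1, 2.6]
```

```bash
python3 -m crank '[{"tx":0,"ty":1,"tz":0,"turn":0},{"tx":0,"ty":2,"tz":0,"turn":0},{"tx":0,"ty":3,"tz":0,"turn":0},{"tx":0,"ty":3,"tz":0,"turn":0}]' | sed -n '2p;4p'
python3 -m crank '[{"tx":0,"ty":-15,"tz":0,"turn":0},{"tx":0,"ty":-45,"tz":0,"turn":0},{"tx":0,"ty":-82,"tz":0,"turn":0},{"tx":0,"ty":-82,"tz":5,"turn":0},{"tx":0,"ty":-82,"tz":5,"turn":0}]'|sed -n '2p;4p'
python3 -m crank '[{"tx":0,"ty":0,"tz":0,"turn":0},{"tx":0,"ty":0,"tz":0,"turn":0},{"tx":0,"ty":0,"tz":0,"turn":0}]' 52|sed -n '2p;4p'
python3 -m crank '[{"tx":0,"ty":0,"tz":0,"turn":2},{"tx":0,"ty":0,"tz":0,"turn":4},{"tx":0,"ty":0,"tz":0,"turn":6},{"tx":0,"ty":0,"tz":0,"turn":8},{"tx":0,"ty":0,"tz":0,"turn":10}]' |sed -n '2p;4p'
python3 -m crank '[{"tx":0,"ty":0,"tz":0,"turn":2},{"tx":0,"ty":0,"tz":0,"turn":4},{"tx":0,"ty":0,"tz":0,"turn":6},{"tx":0,"ty":0,"tz":0,"turn":8},{"tx":0,"ty":0,"tz":0,"turn":8}]' |sed -n '2p;4p'
python3 -c "
from h import *
panes(zb=0)" | grep -e +tx -e pos
python3 -m crank '[{"tx":0,"ty":0,"tz":0,"turn":0},{"tx":0,"ty":0,"tz":0,"turn":0},{"tx":0,"ty":0,"tz":0,"turn":0},{"tx":0,"ty":0,"tz":0,"turn":0}]' 10 60|sed -n '5,6p'
python3 -m crank '[{"tx":0,"ty":0,"tz":-15,"turn":-1},{"tx":0,"ty":0,"tz":-25,"turn":-3},{"tx":0,"ty":0,"tz":-25,"turn":-5},{"tx":0,"ty":0,"tz":-25,"turn":-7},{"tx":0,"ty":0,"tz":-25,"turn":-9}]' |sed -n '2p;4p'
python3 -m crank '[{"tx":0,"ty":0,"tz":0,"turn":-2},{"tx":0,"ty":0,"tz":0,"turn":-4},{"tx":0,"ty":0,"tz":0,"turn":-6},{"tx":0,"ty":0,"tz":0,"turn":-8},{"tx":0,"ty":0,"tz":0,"turn":-9}]' |sed -n '2,6p'
```

```text
position: [0.631, -0.0121, 0.1278]
ft_force: [-22.8, 1.3, 10.1]
position: [0.5573, -0.0131, 0.1238]
ft_force: [0.5, 0.7, -4.9]
position: [0.5573, -0.0133, 0.1238]
ft_force: [-0.3, 0.1, -0.4]
position: [0.5569, -0.0132, 0.1236]
ft_force: [-0.2, -0.5, -0.1]
position: [0.5568, -0.0132, 0.1234]
ft_force: [-0.2, 0.2, 0.3]
t 102.03 pos [556.7 -13.1 123.4] xdir 1.2 tilt 0.03 F [-0.5  1.1  0.3] w 52.0 gf 0.0 q1,7 -1.0 -1.22
+tx (0.012, 0.035) 210 u mm p50,p90,p98 [47.3 47.9 48. ]
+tx (0.035, 0.06) 248 u mm p50,p90,p98 [47.5 48.  48.1]
+tx (0.06, 0.085) 296 u mm p50,p90,p98 [47.4 47.9 48. ]
+tx (0.091, 0.1) 1745 u mm p50,p90,p98 [42.9 46.8 47.1]
grip_width: 0.273
grip_force: 60.0
position: [0.5553, -0.0132, 0.1473]
ft_force: [-0.0, 1.1, -5.2]
position: [0.5553, -0.0133, 0.1472]
tool_rot: [-2.198, -2.243, 0.003]
ft_force: [0.2, 1.0, -5.1]
grip_width: 0.271
grip_force: 60.0
```

Side 4.

```bash
python3 -m crank '[{"tx":0,"ty":15,"tz":10,"turn":0},{"tx":0,"ty":30,"tz":19,"turn":0},{"tx":0,"ty":42,"tz":20,"turn":0},{"tx":0,"ty":50,"tz":20,"turn":0},{"tx":0,"ty":50,"tz":20,"turn":0}]'|sed -n '2,6p'
for i in 1 2 3 4; do python3 -m crank '[{"tx":0,"ty":1,"tz":0,"turn":0},{"tx":0,"ty":2,"tz":0,"turn":0},{"tx":0,"ty":3,"tz":0,"turn":0},{"tx":0,"ty":4,"tz":0,"turn":0},{"tx":0,"ty":5,"tz":0,"turn":0}]' | sed -n '2p;4p'; done
for i in 1 2 3; do python3 -m crank '[{"tx":0,"ty":1,"tz":0,"turn":0},{"tx":0,"ty":2,"tz":0,"turn":0},{"tx":0,"ty":3,"tz":0,"turn":0},{"tx":0,"ty":3,"tz":0,"turn":0}]' | sed -n '2p;4p'; done
```

```text
position: [0.6068, -0.0125, 0.1284]
tool_rot: [2.203, 2.24, -0.0]
ft_force: [-0.1, -0.4, -4.7]
grip_width: 0.271
grip_force: 60.0
position: [0.6114, -0.0122, 0.1283]
ft_force: [0.7, -1.0, -4.9]
position: [0.6165, -0.0122, 0.1283]
ft_force: [-1.1, 0.1, -5.8]
position: [0.6214, -0.0121, 0.1283]
ft_force: [0.9, 0.9, -6.5]
position: [0.626, -0.012, 0.1282]
ft_force: [-3.0, -0.1, -4.0]
position: [0.6277, -0.0121, 0.1279]
ft_force: [-6.0, -0.4, -2.7]
position: [0.6305, -0.012, 0.1279]
ft_force: [-5.8, 1.4, -1.6]
position: [0.6307, -0.0121, 0.1277]
ft_force: [-14.0, 0.8, 3.5]
```

```bash
python3 -m crank '[{"tx":0,"ty":1,"tz":0,"turn":0},{"tx":0,"ty":2,"tz":0,"turn":0},{"tx":0,"ty":3,"tz":0,"turn":0},{"tx":0,"ty":3,"tz":0,"turn":0}]' | sed -n '2p;4p'
python3 -m crank '[{"tx":0,"ty":-15,"tz":0,"turn":0},{"tx":0,"ty":-45,"tz":0,"turn":0},{"tx":0,"ty":-82,"tz":0,"turn":0},{"tx":0,"ty":-82,"tz":5,"turn":0},{"tx":0,"ty":-82,"tz":5,"turn":0}]'|sed -n '2p;4p'
python3 -m crank '[{"tx":0,"ty":0,"tz":0,"turn":0},{"tx":0,"ty":0,"tz":0,"turn":0},{"tx":0,"ty":0,"tz":0,"turn":0}]' 52|sed -n '2p;4p'
python3 -m crank '[{"tx":0,"ty":0,"tz":0,"turn":2},{"tx":0,"ty":0,"tz":0,"turn":4},{"tx":0,"ty":0,"tz":0,"turn":6},{"tx":0,"ty":0,"tz":0,"turn":8},{"tx":0,"ty":0,"tz":0,"turn":10}]' |sed -n '2p;4p'
python3 -m crank '[{"tx":0,"ty":0,"tz":0,"turn":2},{"tx":0,"ty":0,"tz":0,"turn":4},{"tx":0,"ty":0,"tz":0,"turn":6},{"tx":0,"ty":0,"tz":0,"turn":8},{"tx":0,"ty":0,"tz":0,"turn":8}]' |sed -n '2p;4p'
python3 -c "
from h import *
panes(zb=0)" | grep -e +tx -e pos
python3 -m crank '[{"tx":0,"ty":0,"tz":0,"turn":0},{"tx":0,"ty":0,"tz":0,"turn":0},{"tx":0,"ty":0,"tz":0,"turn":0},{"tx":0,"ty":0,"tz":0,"turn":0}]' 10 60|sed -n '5,6p'
python3 -m crank '[{"tx":0,"ty":0,"tz":-25,"turn":0},{"tx":0,"ty":0,"tz":-50,"turn":0},{"tx":0,"ty":0,"tz":-60,"turn":0},{"tx":0,"ty":0,"tz":-60,"turn":0}]' |sed -n '2p;4p'
python3 - <<'E'
from h import *
p,d=snap('top');P=cloud('top',d)
print('a',rect(P,(.592,-.381),.06,.06,.13,.155),rect(P,(.592,-.381),.075,.075,.1,.115))
go((594,-268,183,1))
E
```

```text
position: [0.6309, -0.0121, 0.1279]
ft_force: [-23.9, 2.0, 11.2]
position: [0.5573, -0.013, 0.1238]
ft_force: [0.0, -0.3, -5.9]
position: [0.5572, -0.0133, 0.1237]
ft_force: [0.4, -0.1, 0.5]
position: [0.5568, -0.0132, 0.1236]
ft_force: [-0.3, 0.2, 0.2]
position: [0.5568, -0.0132, 0.1234]
ft_force: [0.2, 0.6, 0.1]
t 111.2 pos [556.7 -13.2 123.4] xdir 1.2 tilt 0.03 F [ 0.4 -0.4  0.5] w 52.1 gf 0.0 q1,7 -1.0 -1.22
+tx (0.012, 0.035) 176 u mm p50,p90,p98 [47.9 48.3 48.4]
+tx (0.035, 0.06) 243 u mm p50,p90,p98 [48.1 48.4 48.5]
+tx (0.06, 0.085) 313 u mm p50,p90,p98 [47.8 48.4 48.5]
+tx (0.091, 0.1) 1857 u mm p50,p90,p98 [43.3 47.4 47.6]
grip_width: 0.268
grip_force: 60.0
position: [0.5562, -0.013, 0.1831]
ft_force: [-0.4, 0.5, -5.0]
a (179, 'ctr', 592.1, -381.5, 'size', 24, 25, 'ang', 89.9, 'pca', np.float64(45.5), 'mean', [591.5, -380.1, 140.0]) (1905, 'ctr', 592.4, -381.3, 'size', 96, 97, 'ang', 0.8, 'pca', np.float64(49.2), 'mean', [590.4, -379.3, 107.1])
t 112.25 pos [555.8 -12.9 182.4] xdir 1.0 tilt 0.07 F [-1.  -0.2 -5.6] w 23.5 gf 60.0 q1,7 -1.04 -1.31
-> (594, -268, 183, 1) [ 33.9 255.7  -0.6] turn -0.0 rows>= 4.1
```

```bash
python3 -m crank '[{"tx":7,"ty":50,"tz":0,"turn":0},{"tx":15,"ty":105,"tz":0,"turn":0},{"tx":22,"ty":160,"tz":0,"turn":0},{"tx":30,"ty":215,"tz":0,"turn":0},{"tx":33,"ty":251,"tz":0,"turn":0}]'|sed -n '2p'
python3 -m crank '[{"tx":0,"ty":0,"tz":0,"turn":0},{"tx":0,"ty":0,"tz":10,"turn":0},{"tx":0,"ty":0,"tz":20,"turn":0},{"tx":0,"ty":0,"tz":20,"turn":0}]'
python3 -c "
from h import *
go((593,-264,137,1))"
```

```text
position: [0.5924, -0.2667, 0.1813]
time: 113.38
position: [0.5932, -0.2613, 0.1614]
tool_rot: [-3.14, -0.03, 0.004]
ft_force: [-0.3, 0.2, -4.7]
grip_width: 0.267
grip_force: 60.0
t 113.38 pos [ 593.2 -261.3  161.4] xdir 1.1 tilt 0.19 F [-0.3  0.2 -4.7] w 23.2 gf 60.0 q1,7 -0.39 -0.81
-> (593, -264, 137, 1) [-0.3  2.7 24.4] turn 0.02 rows>= 0.4
```

```bash
python3 -m crank '[{"tx":0,"ty":3,"tz":10,"turn":0},{"tx":0,"ty":3,"tz":20,"turn":0},{"tx":0,"ty":3,"tz":25,"turn":0},{"tx":0,"ty":3,"tz":26,"turn":0},{"tx":0,"ty":3,"tz":26,"turn":0}]'|sed -n '2p;4p'
python3 -m crank '[{"tx":0,"ty":0,"tz":0,"turn":0},{"tx":0,"ty":0,"tz":0,"turn":0},{"tx":0,"ty":0,"tz":0,"turn":0}]' 52|sed -n '2p;4p'
python3 -m crank '[{"tx":0,"ty":0,"tz":-20,"turn":0},{"tx":0,"ty":0,"tz":-55,"turn":0},{"tx":0,"ty":-50,"tz":-90,"turn":0},{"tx":0,"ty":-110,"tz":-90,"turn":0},{"tx":0,"ty":-170,"tz":-90,"turn":0}]'|sed -n '2p'
python3 -m crank '[{"tx":0,"ty":-60,"tz":0,"turn":0},{"tx":0,"ty":-120,"tz":0,"turn":0},{"tx":0,"ty":-180,"tz":0,"turn":0},{"tx":0,"ty":-180,"tz":0,"turn":0}]'|sed -n '2p'
python3 - <<'E'
from h import *
p,d=snap('top','t4.png');P=cloud('top',d)
for n,c in(('a',(.592,-.381)),('b',(.593,-.264))): print(n,rect(P,c,.03,.03,.13,.155),rect(P,c,.058,.058,.1,.115))
print('spool',rect(P,(.423,-.235),.04,.04,.042,.06),'blk',rect(P,(.405,-.345),.04,.06,.025,.05),'brush',rect(P,(.338,-.30),.025,.1,.01,.03))
snap('side','s4.png'); st()
E
```

```text
position: [0.5937, -0.2667, 0.1375]
ft_force: [0.2, -0.4, -4.5]
position: [0.5941, -0.2669, 0.1381]
ft_force: [0.3, 0.5, 0.1]
position: [0.5913, -0.0956, 0.2295]
position: [0.5879, 0.091, 0.2282]
a (178, 'ctr', 592.3, -381.5, 'size', 26, 25, 'ang', 88.5, 'pca', np.float64(73.4), 'mean', [591.6, -380.1, 140.0]) (1904, 'ctr', 591.8, -381.4, 'size', 96, 95, 'ang', 0.7, 'pca', np.float64(46.7), 'mean', [590.3, -379.3, 107.2])
b (169, 'ctr', 593.2, -265.3, 'size', 24, 24, 'ang', 0.5, 'pca', np.float64(48.7), 'mean', [592.7, -264.8, 140.3]) (1903, 'ctr', 593.4, -266.0, 'size', 96, 96, 'ang', 0.8, 'pca', np.float64(46.4), 'mean', [592.0, -264.5, 107.2])
spool (565, 'ctr', 421.2, -234.0, 'size', 52, 57, 'ang', 0.2, 'pca', np.float64(96.6), 'mean', [421.2, -233.5, 49.5]) blk (827, 'ctr', 406.4, -340.4, 'size', 40, 92, 'ang', 2.5, 'pca', np.float64(92.2), 'mean', [406.1, -339.1, 34.0]) brush (631, 'ctr', 335.3, -293.4, 'size', 40, 171, 'ang', 3.7, 'pca', np.float64(95.2), 'mean', [342.5, -281.0, 17.8])
t 115.6 pos [588.1  83.7 228.5] xdir 1.1 tilt 0.08 F [-0.3 -1.5  0.3] w 52.1 gf 0.0 q1,7 -1.1 -1.46
```

View pics/t4.png

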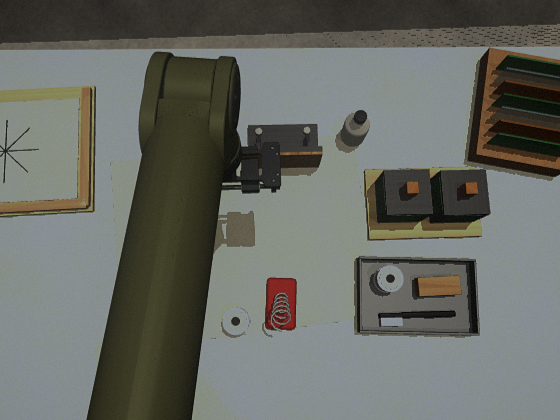

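View pics/s4.png

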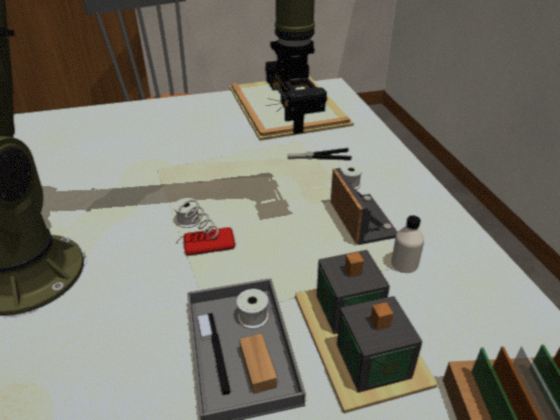

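Both pictures show the lanterns standing on the board (top: 410,190 and 465,190). The reel, block and brush are in the tray, the bystanders are where they were, and the arm is clear.

```bash
python3 -c "
from h import *
print(ctrl.close_job())"
```

```text
the job is handed in; nothing more can be done
None
```

I handed the job in at about 116 s of the 210 s: the reel, block and brush are in the tray, all eight panes measured flush, and both lanterns stand upright on the board with the bystanders untouched; no verdict came back.

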